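# Sort leftover vials and a reagent bottle into their racks and spill tray

## Task

Clear up the mixed vessels left standing on the trolley after the run: put the two small snap-cap vials into the free wells of the low small-vial rack and the two large brown screw-cap vials into the free wells of the taller large-vial rack, one to a well, and stand the clear blue-capped reagent bottle in the spill tray. Each must end standing upright on the floor of its well or tray, and none may be knocked over on the way.

Things in the scene. Friction and masses are not known exactly. Their poses are not given: they have to be found in the camera images.
- small_vial_1: Small snap-cap glass vial with a little pale sample in it: 12 mm diameter (cap too) by 34 mm tall, 12 g, closed, standing upright and loose on the trolley. Origin at the centre of its underside, z up along its axis. Its mate is identical in size (the two may be swapped).
- small_vial_2: Small snap-cap glass vial with a little pale sample in it: 12 mm diameter (cap too) by 34 mm tall, 12 g, closed, standing upright and loose on the trolley. Origin at the centre of its underside, z up along its axis. Its mate is identical in size (the two may be swapped).
- large_vial_1: Large screw-cap vial, brown glass with a blank paper band and a white ribbed cap: body 28 mm diameter, cap 26 mm diameter from 79 to 95 mm up, 95 mm tall overall, 50 g, closed, standing upright and loose on the trolley. Origin at the centre of its underside, z up along its axis. Its mate is identical (the two may be swapped).
- large_vial_2: Large screw-cap vial, brown glass with a blank paper band and a white ribbed cap: body 28 mm diameter, cap 26 mm diameter from 79 to 95 mm up, 95 mm tall overall, 50 g, closed, standing upright and loose on the trolley. Origin at the centre of its underside, z up along its axis. Its mate is identical (the two may be swapped).
- reagent_bottle: Screw-cap reagent bottle of clear, milky-looking plastic or glass with a paper label and a ribbed blue cap, closed: body 58 mm diameter to a shoulder about 100 mm up, cap 42 mm diameter from 100 to 123 mm up, about 0.32 kg, standing upright and loose among the vials. Origin at the centre of its underside, z up. (The larger brown bottle at the back, also blue-capped, is not part of the job.)
- small_vial_rack: Low white rack bar for the small vials, 44 mm (its x) by 152 mm (its y, the long way) by 16 mm high, with grey end cheeks 20 mm high; it does not move when touched. Origin at the centre of its underside, z up. A single row of four round wells, 24 mm diameter and 12 mm deep (well floor 4 mm above the origin), at y = -48, -16, +16 and +48 mm, x = 0. The two middle wells already hold small vials (fixed, their tops 38 mm up); the two end wells, y = -48 and y = +48 mm, are free.
- large_vial_rack: Taller white rack bar for the large vials, 56 mm (its x) by 158 mm (its y, the long way) by 34 mm high, with grey end cheeks 38 mm high; it does not move when touched. Origin at the centre of its underside, z up. A single row of three round wells, 40 mm diameter and 30 mm deep (well floor 4 mm above the origin), at y = -48, 0 and +48 mm, x = 0. The middle well already holds a large vial (fixed, its top 99 mm up); the two end wells, y = -48 and y = +48 mm, are free.
- spill_tray: Empty square white spill tray, 100 x 100 mm outside, 24 mm high, walls 4 mm, open on top; it does not move when touched. Origin at the centre of its underside, z up; its flat inner floor, 92 x 92 mm, is 4 mm above the origin.

How it is judged (in metres and radians):
At the end, for the whole second after the job is handed in: Each small vial stands in its own end well of the small rack, each large vial in its own end well of the large rack (8 mm along and across), and the bottle in the spill tray (20 mm of centre each way); all undersides under 8 mm above the holder's, upright within 0.15 rad, at rest (x of small_vial_1 in the frame of small_vial_rack between -0.008 and 0.008 m and (y of small_vial_1 in the frame of small_vial_rack between -0.056 and -0.04 m or y of small_vial_1 in the frame of small_vial_rack between 0.04 and 0.056 m) and z of each of small_vial_1, small_vial_2 in the frame of small_vial_rack below 0.008 m and angle between each of small_vial_1, small_vial_2, large_vial_1, large_vial_2, reagent_bottle's own z axis and vertical below 0.15 rad and linear speed of each of small_vial_1, small_vial_2, large_vial_1, large_vial_2, reagent_bottle below 0.02 m/s and angular speed of each of small_vial_1, small_vial_2, large_vial_1, large_vial_2, reagent_bottle below 0.2 rad/s and x of small_vial_2 in the frame of small_vial_rack between -0.008 and 0.008 m and (y of small_vial_2 in the frame of small_vial_rack between -0.056 and -0.04 m or y of small_vial_2 in the frame of small_vial_rack between 0.04 and 0.056 m) and x of large_vial_1 in the frame of large_vial_rack between -0.008 and 0.008 m and (y of large_vial_1 in the frame of large_vial_rack between -0.056 and -0.04 m or y of large_vial_1 in the frame of large_vial_rack between 0.04 and 0.056 m) and z of each of large_vial_1, large_vial_2 in the frame of large_vial_rack below 0.008 m and x of large_vial_2 in the frame of large_vial_rack between -0.008 and 0.008 m and (y of large_vial_2 in the frame of large_vial_rack between -0.056 and -0.04 m or y of large_vial_2 in the frame of large_vial_rack between 0.04 and 0.056 m) and x of reagent_bottle in the frame of spill_tray between -0.02 and 0.02 m and y of reagent_bottle in the frame of spill_tray between -0.02 and 0.02 m and z of reagent_bottle in the frame of spill_tray below 0.008 m and horizontal distance between small_vial_1 and small_vial_2 above 0.05 m and horizontal distance between large_vial_1 and large_vial_2 above 0.05 m); the robot touches nothing.
It fails at once if one of the vials or the bottle is tipped over (more than about 57 degrees from upright) (angle between any of small_vial_1, small_vial_2, large_vial_1, large_vial_2, reagent_bottle's own z axis and vertical above 1 rad).
It also fails if it takes over 139 s, if anything falls off the work surface, if the arm or the gripper's body presses on something with over 40 N, if the wrist force passes 120 N, or if a joint passes its speed limit or range.

## Robot

A 7-joint arm with a two-finger parallel gripper is mounted at the origin on a cart in front of the work surface, level with it; the furniture and walls round the work are solid. World frame = base frame: x ahead of the robot, y to its left, z up, the work surface at z = 0. Lengths are in m, angles in degrees, forces in N, time in s.
With the tool pointing down it reaches from about 0.425 to 0.875 m from the base axis. Payload 4.7 kg.
Tool frame: the origin (TCP) lies on the centre line of the jaws, within the pads' length; the fingertips stand 11 mm ahead of it and the grasp point (between the pads) lies 8 mm behind it (finger_overhang is the x of the fingertips in the tool frame, in m); x points along the fingers, z is the direction in which the jaws open and shut, and the axes are right-handed (so a half turn about x gives the same grasp; the last joint's range is limited). The gripper opens to 87 mm and grips with 3 to 60 N. Pads are 19 mm wide; open, the fingers measure 117 mm over their backs; the gripper's body (75 mm by 190 mm) begins 51 mm behind the grasp point.
Start: joints at [-66.457, 18.392, -4.016, 83.108, 1.295, 78.541, -3.26], TCP at [0.251, 0.6, 0.234] pointing down, gripper open.
Joint ranges: [-163.93, 163.93], [-17.29, 119.83], [-79.2, 71.16], [3.27, 140.29], [-89.18, 269.18], [5.43, 117.66], [-154.24, 154.24]. Speed limits (degrees/s): [147.25, 147.25, 180, 180, 180, 180, 180].

## Interface

Orientations are given as [roll, pitch, yaw] about the fixed x, y, z axes, in that order (R = Rz(yaw) Ry(pitch) Rx(roll)).
In Python, from cell import get_obs, read_camera, sign_off, cut_out, finger_overhang gives the robot as it stands.
- The arm moves only by the tool servo_tool, never from a script. Its argument "rows" is one flat list of numbers, 5 for each row, row after row: the shift along the world's x, y, z in mm, then the turn about the world's z in degrees, then the closure, from 0 (fully open) to 1 (shut). A call has 1 to 10 rows; each row is the pose to reach, as a shift and turn from the pose commanded when the call began; what a row does not reach only later rows make up. A row lasts 1/12 s, in which the tool goes at most 41.7 mm and 7.16 degrees, less where a joint would pass 70% of its speed; a pose out of reach is approached as far as the arm can. A call with a gripper value outside its range is refused whole. The fingers move at their own pace and stop on an object; "force" is the grip in N (left out, the last holds). Time passes only in rows, so rows that repeat a pose let the fingers close. It gives the time, the measured TCP pose, the force and the opening at its end, in the units of the state.
- get_obs(): the state, without advancing time (a new reading comes with each control period).
- read_camera(name): name is "scene" or "side" or "wrist"; returns a dict with "frame" (420x560x3 uint8, blue, green, red), "range_z" (420x560 float32, m along the optical axis (not along the pixel's ray), 0 where there is no reading), "intrinsics" (3x3 intrinsics, pixels), "k1" (the pictures are not rectified: a ray, as slopes to the right and down, at radius r is drawn at 1 + k1 r^2 times it, then the intrinsics apply), "cam_to_world" (4x4, takes a point from camera to world coordinates); the wrist camera has in their place "tool_from_camera" (4x4, takes a point from camera to tool coordinates, whose origin is the TCP and whose axes are the tool frame's). Camera axes: x right, y down, z forward; pixel columns grow to the right and rows downward; lengths in m; the calibration is good to about 2 mm. A picture is of the moment at which its call begins: read the wrist's pose just before it.
- sign_off(): hands the job in, once; it reports no verdict.
Trained networks look in a picture, given as the dict that the camera call returned (one of the last four; its "shot" number tells which), for a name from the list of things; names that differ only in an ending like _2 or _b are one class to them, and where a whole thing is asked for, a point or a joint stands for the part that bears it (a point fixed in the world has none). Each returns a list of dicts, best first, with "score" (0 to 1); they miss things now and then, are a little off and sometimes report something else, mostly with a low value. They report only what shows in the picture. A call takes as long as a camera call.
- cut_out(name, picture): "pixels" (420x560 bool, what is visible of it) and "extent" ([centre column, centre row, width, height] in pixels, round what is visible of it).
The state is a dict: "time_s": time; "qpos": joint angles; "joint_velocities": joint speeds; "effort": joint torques, N m; "tool_pos": TCP position; "tool_rot": TCP orientation; "force": force on the tool from outside, world axes, zero at the start; "wrist_torque": the same for the moment, N m; "grip_width": finger opening in m.
Only numpy, scipy, OpenCV 4.12 (cv2) and the standard library are available. Lean on these libraries where they do the work, as an engineer would, in place of code of your own. Each camera call takes 0.05 s, during which the arm holds its last target.

## Working session

There is one attempt and no reset: what is moved stays moved. The work goes in short steps, Python scripts to look and compute and a tool call to move; the robot and the scene stay as the last step left them, time stands still between calls to the robot, and variables do not carry over. Pictures are saved under pics/ and viewed, and the job is handed in when it is done.

Besides the shell and the picture viewer there is one more tool, called after "Request:" by a JSON object that holds its "name" and its "arguments". servo_tool: Moves the arm, as the interface text tells. Its arguments: {"type":"object","properties":{"rows":{"type":"array"},"force":{"type":"number"}},"required":["rows"]}

```bash
mkdir -p pics; ls
python3 - <<'E'
from cell import *
import cv2
o=get_obs(); print({k:o[k] for k in o})
for n in ("scene","side","wrist"):
    d=read_camera(n); cv2.imwrite(f"pics/{n}0.png",d["frame"]); print(n,d["intrinsics"].tolist(),d["k1"],d.get("cam_to_world",d.get("tool_from_camera")).round(3).tolist())
print(finger_overhang)
E
```

```text
pics
{'time_s': 0.0, 'qpos': array([-66.45814815,  18.43942715,  -4.01478186,  83.17573586,
         1.29660173,  78.53958037,  -3.26068936]), 'joint_velocities': array([ 0.03230758, -0.00302574, -0.00024973, -0.11157183,  0.04466468,
       -0.09733916,  0.00817999]), 'effort': array([-2.05126685e-05, -4.91289961e+01, -4.03777175e-01, -3.12537432e+01,
       -6.38970709e-02,  4.34494636e-02,  1.78511141e-04]), 'tool_pos': array([0.25105136, 0.59898394, 0.23244992]), 'tool_rot': array([-176.05880993,   89.89032623, -108.79197462]), 'force': array([-0.46865569, -0.62827679, -0.03902611]), 'wrist_torque': array([ 0.00648917,  0.00971757, -0.00564541]), 'grip_width': 0.08655818395457851}
scene [[498.97545296214037, 0.0, 281.3619639355304], [0.0, 498.97545296214037, 204.91818120144598], [0.0, 0.0, 1.0]] -0.0850389388161123 [[0.867, -0.215, 0.449, 0.139], [-0.498, -0.361, 0.788, -0.744], [-0.008, -0.907, -0.42, 0.389], [0.0, 0.0, 0.0, 1.0]]
side [[409.5950536229689, 0.0, 278.9659697127441], [0.0, 409.5950536229689, 200.8122131009298], [0.0, 0.0, 1.0]] 0.03682297072340886 [[-0.999, -0.021, 0.028, 0.47], [-0.034, 0.422, -0.906, 0.697], [0.007, -0.906, -0.423, 0.393], [0.0, 0.0, 0.0, 1.0]]
wrist [[331.9454578601873, 0.0, 276.6433705947294], [0.0, 331.9454578601873, 207.655044203527], [0.0, 0.0, 1.0]] -0.06975456550884573 [[-0.001, -0.247, 0.969, -0.152], [-0.001, -0.969, -0.247, 0.067], [1.0, -0.001, 0.001, 0.002], [0.0, 0.0, 0.0, 1.0]]
0.011
```

View pics/scene0.png

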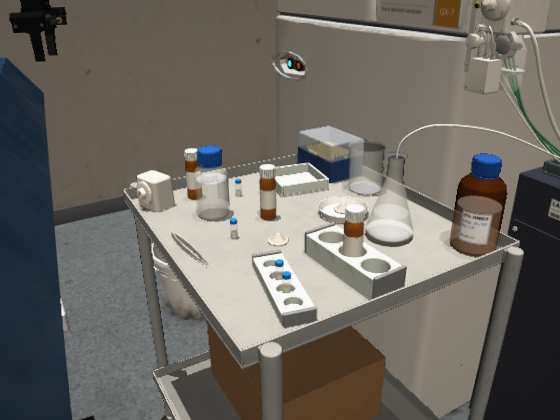

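View pics/side0.png

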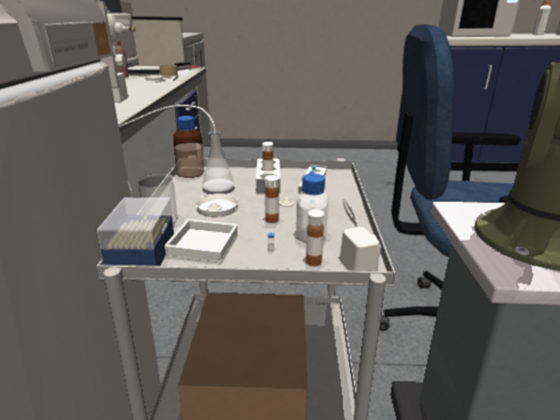

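View pics/wrist0.png

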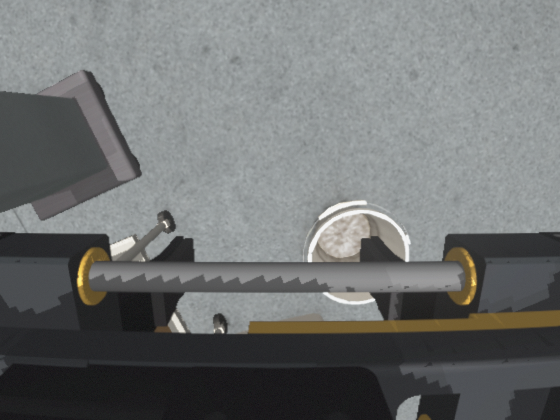

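```bash
cat > h.py <<'E'
import numpy as np, cv2
from cell import *
def rays(d,uv):
    K=np.array(d["intrinsics"]); k1=d["k1"]; uv=np.atleast_2d(uv).astype(float)
    # distortion: xd = x(1+k1 r^2) == OpenCV k1
    p=cv2.undistortPoints(uv.reshape(-1,1,2),K,np.array([k1,0,0,0,0.]))[:,0]
    return np.c_[p,np.ones(len(p))]
def cloud(d,mask,T=None):
    T=np.array(d["cam_to_world"]) if T is None else T
    z=d["range_z"]; v,u=np.nonzero(mask&(z>0))
    P=rays(d,np.c_[u,v])*z[v,u][:,None]
    return P@T[:3,:3].T+T[:3,3], np.c_[u,v]
E
python3 - <<'E'
from h import *
for n in ("scene","side"):
    d=read_camera(n); np.savez(f"{n}.npz",f=d["frame"],z=d["range_z"],K=d["intrinsics"],k1=d["k1"],T=d["cam_to_world"])
    img=d["frame"].copy()
    for name in ("small_vial_1","large_vial_1","reagent_bottle","small_vial_rack","large_vial_rack","spill_tray"):
        for i,r in enumerate(cut_out(name,d)):
            P,_=cloud(d,r["pixels"])
            e=np.array(r["extent"]).round()
            print(n,name,round(r["score"],2),e.tolist(),r["pixels"].sum(),len(P), [np.percentile(P[:,k],[3,50,97]).round(3).tolist() for k in range(3)] if len(P) else "")
            np.save(f"m_{n}_{name}_{i}.npy",r["pixels"])
            c=cv2.findContours(r["pixels"].astype(np.uint8),cv2.RETR_EXTERNAL,cv2.CHAIN_APPROX_NONE)[0]
            cv2.drawContours(img,c,-1,(0,255,0) if r["score"]>.5 else (0,0,255),1)
    cv2.imwrite(f"pics/{n}_m.png",img)
E
```

```text
scene small_vial_1 0.72 [234.0, 227.0, 8.0, 24.0] 154 153 [[0.419, 0.423, 0.43], [-0.092, -0.089, -0.083], [0.003, 0.021, 0.036]]
scene small_vial_1 0.64 [239.0, 189.0, 6.0, 16.0] 92 92 [[0.498, 0.502, 0.509], [0.058, 0.061, 0.067], [0.007, 0.021, 0.035]]
scene large_vial_1 0.97 [190.0, 174.0, 14.0, 48.0] 518 518 [[0.402, 0.42, 0.434], [0.019, 0.093, 0.108], [0.006, 0.063, 0.095]]
scene large_vial_1 0.94 [270.0, 190.0, 16.0, 57.0] 856 854 [[0.494, 0.502, 0.517], [-0.062, -0.058, -0.044], [0.005, 0.053, 0.096]]
scene reagent_bottle 0.98 [213.0, 183.0, 34.0, 71.0] 2182 2177 [[0.401, 0.421, 0.45], [-0.016, -0.007, 0.018], [0.008, 0.066, 0.123]]
scene small_vial_rack 0.59 [286.0, 288.0, 69.0, 77.0] 2900 2880 [[0.382, 0.411, 0.445], [-0.332, -0.274, -0.184], [0.002, 0.016, 0.036]]
scene small_vial_rack 0.32 [357.0, 252.0, 104.0, 100.0] 5079 5053 [[0.497, 0.518, 0.556], [-0.341, -0.273, -0.188], [0.002, 0.031, 0.097]]
scene large_vial_rack 0.96 [355.0, 251.0, 104.0, 97.0] 4945 4920 [[0.498, 0.518, 0.555], [-0.34, -0.273, -0.189], [0.004, 0.032, 0.097]]
scene spill_tray 0.55 [302.0, 180.0, 
[... 297 characters left out ...]
, [0.097, 0.112, 0.116], [0.006, 0.055, 0.097]]
side small_vial_rack 0.72 [266.0, 168.0, 25.0, 52.0] 794 789 [[0.499, 0.532, 0.558], [-0.358, -0.249, -0.181], [0.001, 0.036, 0.1]]
side small_vial_rack 0.69 [312.0, 179.0, 30.0, 24.0] 159 159 [[0.383, 0.407, 0.452], [-0.328, -0.295, -0.186], [0.01, 0.018, 0.04]]
side large_vial_rack 0.73 [267.0, 170.0, 23.0, 53.0] 703 698 [[0.505, 0.533, 0.555], [-0.33, -0.249, -0.181], [0.009, 0.036, 0.1]]
side large_vial_rack 0.24 [312.0, 207.0, 34.0, 69.0] 1353 1349 [[0.405, 0.438, 0.458], [0.003, 0.031, 0.04], [0.012, 0.086, 0.124]]
side spill_tray 0.95 [202.0, 240.0, 71.0, 42.0] 2293 2282 [[0.576, 0.63, 0.678], [0.004, 0.054, 0.111], [0.003, 0.01, 0.025]]
```

```bash
cat > fit.py <<'E'
from h import *
from scipy.optimize import least_squares
def load(n):
    z=np.load(f"{n}.npz"); return dict(frame=z["f"],range_z=z["z"],intrinsics=z["K"],k1=float(z["k1"]),cam_to_world=z["T"])
S={n:load(n) for n in("scene","side")}
A={n:cloud(S[n],np.ones((420,560),bool))[0] for n in S}
def circ(P,r,c0):
    f=lambda c:np.hypot(P[:,0]-c[0],P[:,1]-c[1])-r
    s=least_squares(f,c0,loss="soft_l1",f_scale=.002); return s.x,np.sqrt(np.median(f(s.x)**2))
if __name__=="__main__":
    for nm,c0,bands in [("sv_a",(.427,-.086),[(.006,.033,.006)]),("sv_b",(.506,.065),[(.006,.033,.006)]),
      ("lv_a",(.43,.1),[(.01,.077,.014),(.081,.092,.013)]),("lv_b",(.508,-.048),[(.01,.077,.014),(.081,.092,.013)]),
      ("bottle",(.435,.01),[(.01,.09,.029),(.103,.120,.021)])]:
      for lo,hi,r in bands:
        for n in("scene","side","both"):
            P=np.vstack([A[k] for k in A]) if n=="both" else A[n]
            c=np.array(c0)
            for it in range(3):
                Q=P[(P[:,2]>lo)&(P[:,2]<hi)&(abs(np.hypot(*(P[:,:2]-c).T)-r)<(.012 if it==0 else .005))]
                if len(Q)<15: break
                c,e=circ(Q,r,c)
            print(nm,(lo,hi),n,len(Q),c.round(4) , round(e,4)) if len(Q)>=15 else print(nm,n,"few")
    P=np.vstack([A[k] for k in A])
    R=(P[:,0]>.2)&(P[:,0]<1.0)&(P[:,1]>-.45)&(P[:,1]<.3)&(P[:,2]>-.02)&(P[:,2]<.3)
    P=P[R]; res=.002; H=np.full((375,400),-.02)
    i=((.3-P[:,1])/res).astype(int).clip(0,374); j=((P[:,0]-.2)/res).astype(int).clip(0,399)
    np.maximum.at(H,(i,j),P[:,2])
    im=cv2.applyColorMap(((H+.02)/.16*255).clip(0,255).astype(np.uint8),cv2.COLORMAP_JET)
    im[H<=-.02]=0
    im=cv2.resize(im,None,fx=1.5,fy=1.5,interpolation=0)
    for x in np.arange(.2,1.,.1): cv2.putText(im,f"{x:.1f}",(int((x-.2)/res*1.5),10),0,.35,(255,255,255)); cv2.line(im,(int((x-.2)/res*1.5),0),(int((x-.2)/res*1.5),562),(90,90,90),1)
    for y in np.arange(-.4,.3,.1): cv2.putText(im,f"{y:.1f}",(0,int((.3-y)/res*1.5)),0,.35,(255,255,255)); cv2.line(im,(0,int((.3-y)/res*1.5)),(600,int((.3-y)/res*1.5)),(90,90,90),1)
    cv2.imwrite("pics/top.png",im)
    for nm,b,(lo,hi) in [("small",(.37,.46,-.35,-.17),(.012,.0215)),("large",(.48,.575,-.36,-.17),(.031,.0395)),("tray",(.56,.7,-.02,.13),(.019,.028))]:
        for n in ("scene","side","both"):
            Q=np.vstack([A[k] for k in A]) if n=="both" else A[n]
            Q=Q[(Q[:,0]>b[0])&(Q[:,0]<b[1])&(Q[:,1]>b[2])&(Q[:,1]<b[3])&(Q[:,2]>lo)&(Q[:,2]<hi)]
            (c,s,a)=cv2.minAreaRect((Q[:,:2]*1000).astype(np.float32)); print(nm,n,len(Q),np.round(c,1),np.round(s,1),round(a,1))
E
python3 fit.py
```

```text
sv_a (0.006, 0.033) scene 114 [ 0.4247 -0.0845] 0.0006
sv_a side few
sv_a (0.006, 0.033) both 114 [ 0.4247 -0.0845] 0.0006
sv_b (0.006, 0.033) scene 87 [0.504  0.0656] 0.0007
sv_b (0.006, 0.033) side 91 [0.5044 0.064 ] 0.0005
sv_b (0.006, 0.033) both 178 [0.5043 0.0647] 0.0008
lv_a (0.01, 0.077) scene 305 [0.4284 0.1031] 0.0009
lv_a (0.01, 0.077) side 610 [0.4287 0.1011] 0.0006
lv_a (0.01, 0.077) both 913 [0.4289 0.1014] 0.0008
lv_a (0.081, 0.092) scene 75 [0.4281 0.1023] 0.0008
lv_a (0.081, 0.092) side 102 [0.4289 0.1012] 0.0006
lv_a (0.081, 0.092) both 177 [0.4287 0.1015] 0.0007
lv_b (0.01, 0.077) scene 578 [ 0.5085 -0.047 ] 0.0007
lv_b (0.01, 0.077) side 425 [ 0.5084 -0.0491] 0.0007
lv_b (0.01, 0.077) both 1002 [ 0.5087 -0.0479] 0.0009
lv_b (0.081, 0.092) scene 93 [ 0.5085 -0.0472] 0.0007
lv_b (0.081, 0.092) side 69 [ 0.5089 -0.0491] 0.0005
lv_b (0.081, 0.092) both 162 [ 0.5088 -0.0481] 0.001
bottle (0.01, 0.09) scene 1459 [0.4301 0.0145] 0.0008
bottle (0.01, 0.09) side 765 [0.4305 0.0117] 0.0007
bottle (0.01, 0.09) both 2195 [0.4302 0.0137] 0.0009
bottle (0.103, 0.12) scene 246 [0.4301 0.0142] 0.0007
bottle (0.103, 0.12) side 207 [0.4304 0.0117] 0.0006
bottle (0.103, 0.12) both 453 [0.4304 0.0129] 0.001
small scene 1833 [ 416.1 -255.5] [155.4  45. ] 77.5
small side 117 [ 417.9 -255.9] [156.  45.] 75.9
small both 1950 [ 416.4 -255.7] [155.6  45.7] 77.4
large scene 1669 [ 528.3 -261.3] [ 58.9 160.7] 2.6
large side 311 [ 528.7 -259.6] [ 55.9 161.6] 3.1
large both 1980 [ 528.2 -260.2] [ 58.9 163. ] 2.6
tray scene 527 [629.8  58.9] [131.  129.6] 5.5
tray side 697 [629.8  62.9] [119.5 128.4] 1.7
tray both 1224 [629.8  58.9] [131.  129.6] 5.5
```

```bash
ls pics
```

```text
scene0.png
scene_m.png
side0.png
side_m.png
top.png
wrist0.png
```

View pics/top.png

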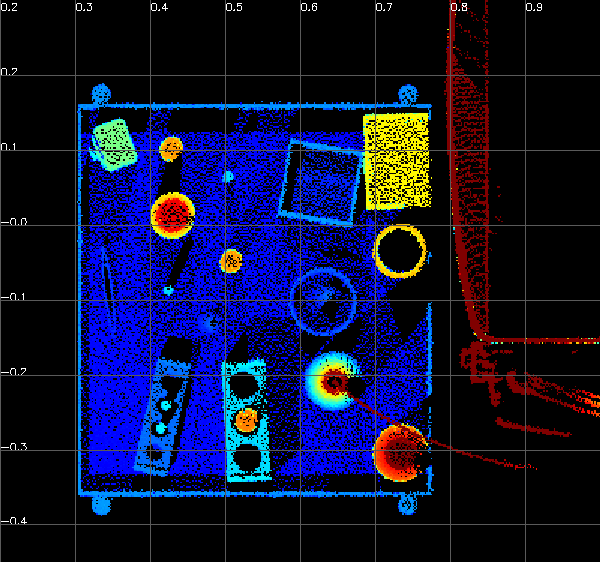

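View pics/scene_m.png

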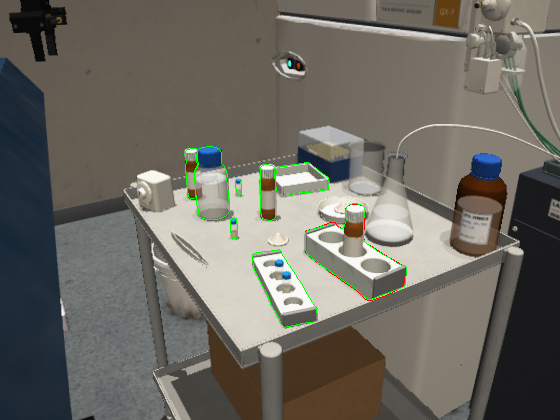

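Run:
```python
from fit import *
from scipy.spatial.transform import Rotation as Ro
o=get_obs(); R=Ro.from_euler("xyz",o["tool_rot"],degrees=True).as_matrix(); print("tool axes cols\n",R.round(3))
d=read_camera("wrist"); T=np.array(d["tool_from_camera"]); P,uv=cloud(d,np.ones((420,560),bool),T)
N=P[np.linalg.norm(P,axis=1)<.3]; 
for lo in np.arange(-.16,.03,.02):
    q=N[(N[:,0]>lo)&(N[:,0]<=lo+.02)]
    if len(q): print("x",lo.round(2),len(q),"y",q[:,1].min().round(3),q[:,1].max().round(3),"z",q[:,2].min().round(3),q[:,2].max().round(3))
P=np.vstack(list(A.values()))
def H(x0,x1,y0,y1):
    q=P[(P[:,0]>x0)&(P[:,0]<x1)&(P[:,1]>y0)&(P[:,1]<y1)]; return np.percentile(q[:,2],[50,95,99,100]).round(3)
print("flask",H(.6,.68,-.25,-.17)); print("ybox",H(.685,.765,.03,.14)); print("beaker",H(.7,.77,-.07,0)); print("stopper",H(.46,.5,-.15,-.11)); print("wbox",H(.31,.38,.07,.14),"dish",H(.58,.66,-.14,-.06))
q=P[(P[:,0]>.58)&(P[:,0]<.7)&(P[:,1]>-.27)&(P[:,1]<-.15)]
for z in np.arange(.02,.26,.02):
    s=q[abs(q[:,2]-z)<.01]
    if len(s)>5: print(z.round(2),len(s),s[:,0].min().round(3),s[:,0].max().round(3),s[:,1].min().round(3),s[:,1].max().round(3))
# template fits of rim surfaces (known outline) by maximizing: points of top band inside rectangle, via median of edges in rotated frame
from scipy.optimize import minimize
def rect(nm,b,band,w,l,th0):
    for n in ("scene","side","both"):
        Q=P if n=="both" else A[n]
        Q=Q[(Q[:,0]>b[0])&(Q[:,0]<b[1])&(Q[:,1]>b[2])&(Q[:,1]<b[3])&(Q[:,2]>band[0])&(Q[:,2]<band[1])]
        def cost(p):
            c,s=np.cos(p[2]),np.sin(p[2]); u=(Q[:,0]-p[0])*c+(Q[:,1]-p[1])*s; v=-(Q[:,0]-p[0])*s+(Q[:,1]-p[1])*c
            du=np.maximum(abs(u)-w/2,0); dv=np.maximum(abs(v)-l/2,0); return np.minimum(np.hypot(du,dv),.006).mean()*1e3
        p0=[(b[0]+b[1])/2,(b[2]+b[3])/2,th0]
        best=min((minimize(cost,[p0[0]+a,p0[1]+c,th0],method="Nelder-Mead",options=dict(initial_simplex=[[p0[0]+a,p0[1]+c,th0],[p0[0]+a+.004,p0[1]+c,th0],[p0[0]+a,p0[1]+c+.004,th0],[p0[0]+a,p0[1]+c,th0+.05]],xatol=1e-5,fatol=1e-5,maxiter=600)) for a in(-.004,0,.004) for c in (-.004,0,.004)),key=lambda r:r.fun)
        print(nm,n,len(Q),best.x[:2].round(4),np.degrees(best.x[2]).round(2),round(best.fun,3))
rect("small",(.37,.46,-.35,-.17),(.012,.0215),.044,.152,np.radians(-12.6))
rect("large",(.48,.575,-.36,-.17),(.031,.0395),.056,.158,np.radians(2.6))
rect("tray",(.56,.695,-.01,.12),(.021,.027),.1,.1,np.radians(-10))
```

```text
tool axes cols
 [[ 0.    -0.922  0.386]
 [ 0.     0.386  0.922]
 [-1.    -0.     0.   ]]
x -0.12 26485 y 0.011 0.027 z -0.052 0.058
x -0.1 32439 y -0.013 0.038 z -0.069 0.077
x -0.08 20581 y -0.033 0.038 z -0.082 0.088
x -0.06 1925 y -0.012 0.014 z -0.054 0.058
x -0.04 1549 y -0.012 0.011 z -0.052 0.056
x -0.02 1023 y -0.01 0.011 z -0.052 0.056
x -0.0 522 y -0.003 0.011 z -0.051 0.054
flask [0.025 0.133 0.169 0.188]
ybox [0.078 0.082 0.083 0.083]
beaker [0.063 0.089 0.091 0.092]
stopper [0.002 0.012 0.016 0.017]
wbox [0.029 0.059 0.06  0.061] dish [-0.291  0.013  0.016  0.019]
0.02 871 0.606 0.68 -0.247 -0.168
0.04 806 0.611 0.677 -0.243 -0.172
0.06 678 0.617 0.671 -0.236 -0.178
0.08 512 0.623 0.666 -0.231 -0.185
0.1 352 0.628 0.66 -0.226 -0.192
0.12 307 0.631 0.659 -0.223 -0.193
0.14 292 0.629 0.662 -0.226 -0.192
0.16 41 0.645 0.656 -0.219 -0.209
0.18 99 0.654 0.7 -0.25 -0.216
0.2 7 0.688 0.699 -0.249 -0.243
small scene 1833 [ 0.4157 -0.2562] -12.49 0.01
small side 117 [ 0.4173 -0.2546] -13.19 0.045
small both 1950 [ 0.4158 -0.2561] -12.46 0.015
large scene 1669 [ 0.5278 -0.262 ] 2.87 0.014
large side 311 [ 0.5286 -0.2591] 3.26 0.018
large both 1980 [ 0.5279 -0.2615] 2.92 0.021
tray scene 378 [0.6444 0.0523] -9.19 0.893
tray side 513 [0.6283 0.0566] -9.79 0.582
tray both 891 [0.6285 0.0556] -9.81 0.856
```

Request:
{"name": "servo_tool", "arguments": {"rows": [179,-350,0,-40,0,179,-350,0,-40,0,179,-350,0,-40,0,179,-350,0,-40,0,179,-350,0,-40,0,179,-350,0,-40,0,179,-350,0,-40,0,179,-350,0,-40,0,179,-350,0,-40,0,179,-350,0,-40,0]}}

```text
time_s: 1.73
tool_pos: [0.433, 0.2434, 0.2341]
tool_rot: [-61.2, 89.9, -34.4]
force: [0.8, -1.1, -0.6]
grip_width: 0.0871
```

Request:
{"name": "servo_tool", "arguments": {"rows": [0,-200,0,-27.3,0,0,-200,0,-27.3,0,0,-200,0,-27.3,0,0,-200,0,-27.3,0,0,-200,0,-27.3,0,0,-200,0,-27.3,0,0,-200,0,-27.3,0]}}

```text
time_s: 2.32
tool_pos: [0.4304, 0.0478, 0.2341]
tool_rot: [55.2, 89.9, 54.9]
force: [0.2, 0.2, -0.7]
grip_width: 0.0873
```

```bash
cat > wr.py <<'E'
from h import *
from scipy.spatial.transform import Rotation as Ro
def wrist(tag=None):
    o=get_obs(); d=read_camera("wrist")
    M=np.eye(4); M[:3,:3]=Ro.from_euler("xyz",o["tool_rot"],degrees=True).as_matrix(); M[:3,3]=o["tool_pos"]
    d["cam_to_world"]=M@np.array(d["tool_from_camera"])
    if tag: cv2.imwrite(f"pics/{tag}.png",d["frame"])
    z=R=M[:3,2]; print("t",o["time_s"],"tcp",o["tool_pos"].round(4),"jaw",np.degrees(np.arctan2(R[1],R[0])).round(2),"tilt",M[:3,0].round(3),"grip",round(o["grip_width"],4),"F",o["force"].round(2),"q",o["qpos"].round(0))
    return o,d
E
python3 - <<'E'
from wr import *
from fit import circ
o,d=wrist("w1")
P,_=cloud(d,np.ones((420,560),bool))
def f(nm,c,r,lo,hi):
    c=np.array(c)
    for it in range(3):
        Q=P[(P[:,2]>lo)&(P[:,2]<hi)&(abs(np.hypot(*(P[:,:2]-c).T)-r)<(.012 if it==0 else .005))]
        if len(Q)<15: print(nm,"few");return
        c,e=circ(Q,r,c)
    print(nm,len(Q),c.round(4),round(e,4))
def top(nm,c,R,zt):
    Q=P[(abs(P[:,2]-zt)<.005)&(np.hypot(*(P[:,:2]-np.array(c)).T)<R)]
    if len(Q)>10:
        (cc,r)=cv2.minEnclosingCircle((Q[:,:2]*1000).astype(np.float32)); print(nm,"top",len(Q),np.median(Q[:,2]).round(4),np.round(cc,1),round(r,1))
for nm,c,R,zt in [("bot",(.43,.013),.03,.123),("lva",(.429,.1015),.02,.095),("lvb",(.509,-.048),.02,.095),("sva",(.425,-.085),.012,.034),("svb",(.504,.065),.012,.034)]: top(nm,c,R,zt)
f("bot",(.43,.013),.029,.01,.09);f("lva",(.429,.1015),.014,.01,.077);f("lvb",(.509,-.048),.014,.01,.077)
E
```

```text
t 2.3167 tcp [0.4304 0.0478 0.2341] jaw -0.29 tilt [ 0.001  0.002 -1.   ] grip 0.0873 F [ 0.24  0.2  -0.72] q [-37. -10.  24. 113.   4.  77. -14.]
bot top 1535 0.1229 [431.1  14.7] 21.0
lva top 708 0.0954 [429.8 103.7] 13.4
lvb top 330 0.0953 [509.1 -46.8] 13.2
sva top 82 0.034 [425.8 -84. ] 6.2
svb top 96 0.034 [505.2  66.9] 5.6
bot 1300 [0.4309 0.0139] 0.0009
lva 22 [0.4298 0.1027] 0.0002
lvb 202 [ 0.5091 -0.0468] 0.0002
```

View pics/w1.png

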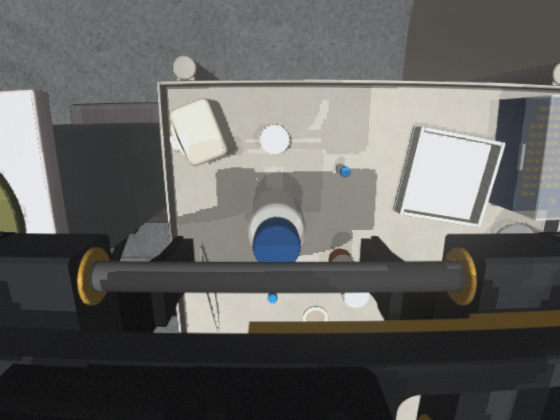

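Request:
{"name": "servo_tool", "arguments": {"rows": [1,-36,0,0,0,1,-36,-30,0,0,1,-36,-70,0,0,1,-36,-100,0,0,1,-36,-119,0,0,1,-36,-119,0,0,1,-36,-119,0,0,1,-36,-119,0,0.3,1,-36,-119,0,0.4,1,-36,-119,0,0.4], "force": 25}}

```text
time_s: 3.2
tool_pos: [0.4325, 0.014, 0.1161]
tool_rot: [17.2, 89.8, 17.2]
force: [0.8, -0.2, -0.4]
grip_width: 0.0744
```

Run:
```python
from wr import *
o,d=wrist("w2")
```

```text
t 3.2 tcp [0.4325 0.014  0.1161] jaw -0.0 tilt [ 0.003  0.001 -1.   ] grip 0.0744 F [ 0.8  -0.18 -0.39] q [-35.  -4.  29. 122.   2.  62.  -7.]
```

View pics/w2.png

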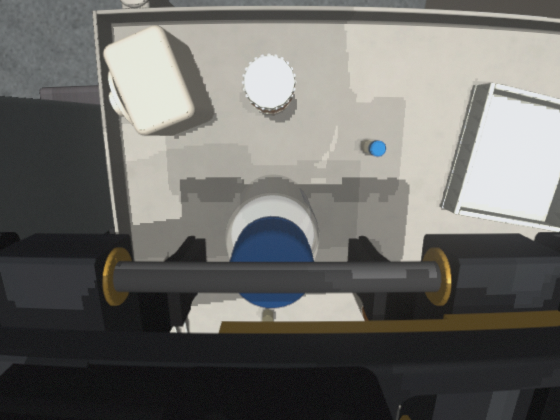

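Request:
{"name": "servo_tool", "arguments": {"rows": [0,0,0,0,1,0,0,0,0,1,0,0,0,0,1,0,0,0,0,1,0,0,0,0,1,0,0,0,0,1,0,0,0,0,1,0,0,0,0,1], "force": 30}}

```text
time_s: 3.92
tool_pos: [0.4312, 0.0135, 0.1147]
tool_rot: [-167.2, 90.0, -167.2]
force: [-1.3, 0.3, 2.0]
grip_width: 0.0403
```

Request:
{"name": "servo_tool", "arguments": {"rows": [0,0,5,0,1,0,0,15,0,1,0,0,30,0,1,0,0,45,0,1,0,0,55,0,1,0,0,60,0,1,0,0,60,0,1]}}

```text
time_s: 4.5
tool_pos: [0.432, 0.0136, 0.1758]
tool_rot: [17.4, 89.9, 17.4]
force: [-0.3, -0.1, -3.3]
grip_width: 0.0404
```

Run:
```python
from wr import *
o,d=wrist("w3")
d=read_camera("side"); cv2.imwrite("pics/s3.png",d["frame"])
```

```text
t 4.5 tcp [0.432  0.0136 0.1758] jaw -0.03 tilt [ 0.002  0.001 -1.   ] grip 0.0404 F [-0.26 -0.07 -3.31] q [-35.  -8.  28. 118.   4.  70.  -9.]
```

View pics/s3.png

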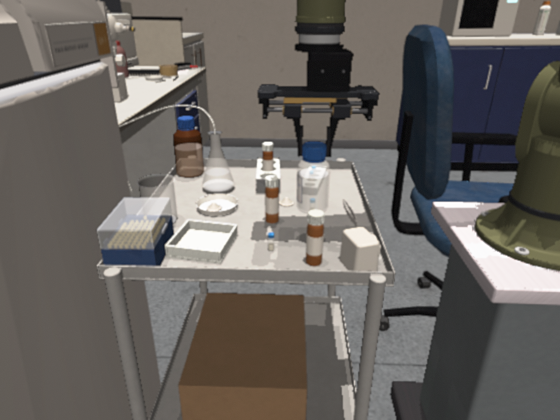

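Request:
{"name": "servo_tool", "arguments": {"rows": [15,3,0,0,1,40,9,0,0,1,70,15,0,0,1,100,22,0,0,1,130,28,0,0,1,160,35,0,0,1,180,39,0,0,1,192,42,0,0,1,197,43,0,0,1,197,43,0,0,1]}}

```text
time_s: 5.43
tool_pos: [0.6282, 0.0567, 0.1728]
tool_rot: [-148.1, 89.8, -148.1]
force: [0.0, -0.0, -2.9]
grip_width: 0.0404
```

Run:
```python
from wr import *
o,d=wrist("w4")
d=read_camera("side"); cv2.imwrite("pics/s4.png",d["frame"])
```

```text
t 5.4333 tcp [0.6282 0.0567 0.1728] jaw -0.01 tilt [-0.002 -0.001 -1.   ] grip 0.0404 F [ 0.03 -0.03 -2.86] q [-32.  20.  30.  92. -10.  72.   0.]
```

View pics/w4.png

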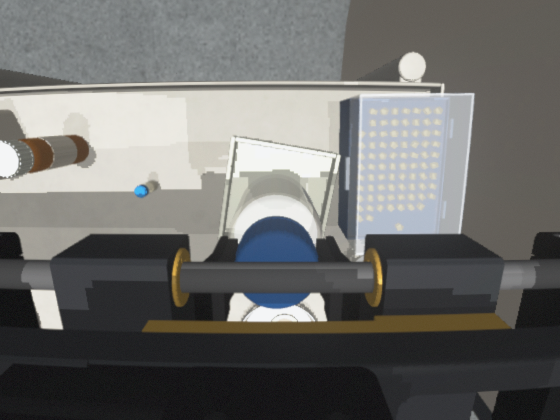

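View pics/s4.png

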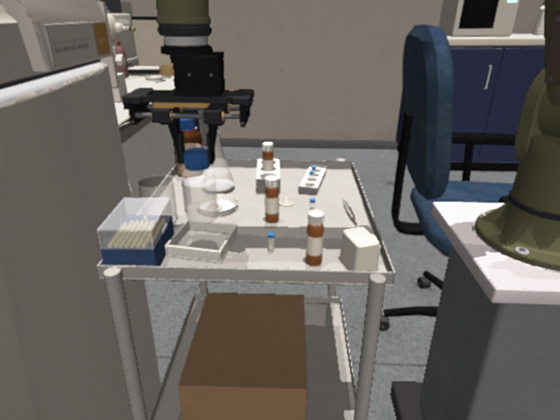

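Request:
{"name": "servo_tool", "arguments": {"rows": [0,0,-15,0,1,0,0,-30,0,1,0,0,-42,0,1,0,0,-48,0,1,0,0,-51,0,1,0,0,-53,0,1,0,0,-53,0,1,0,0,-53,0,1]}}

```text
time_s: 6.2
tool_pos: [0.6286, 0.0565, 0.1223]
tool_rot: [9.7, 89.9, 9.6]
force: [0.1, 0.4, -3.3]
grip_width: 0.0407
```

Request:
{"name": "servo_tool", "arguments": {"rows": [0,0,-2,0,1,0,0,-3,0,1,0,0,-3.5,0,1,0,0,-3.5,0,1]}}

```text
time_s: 6.53
tool_pos: [0.6286, 0.0565, 0.1187]
tool_rot: [9.8, 90.0, 9.8]
force: [-1.2, 0.4, 0.8]
grip_width: 0.0403
```

Request:
{"name": "servo_tool", "arguments": {"rows": [0,0,0,0,0.3,0,0,0,0,0.3,0,0,0,0,0.3,0,0,0,0,0.2,0,0,5,0,0.2,0,0,25,0,0.2,0,0,55,0,0.2,0,0,85,0,0.2,0,0,85,0,0.2]}}

```text
time_s: 7.28
tool_pos: [0.6319, 0.0564, 0.2103]
tool_rot: [10.6, 89.4, 10.6]
force: [1.1, -0.3, 0.7]
grip_width: 0.0693
```

Run:
```python
from wr import *
from fit import circ
o,d=wrist("w5")
P,_=cloud(d,np.ones((420,560),bool))
Q=P[(abs(P[:,2]-.127)<.006)&(np.hypot(P[:,0]-.628,P[:,1]-.056)<.035)]
print(len(Q),Q.mean(0).round(4),cv2.minEnclosingCircle((Q[:,:2]*1000).astype(np.float32)))
d=read_camera("side"); cv2.imwrite("pics/s5.png",d["frame"])
```

```text
t 7.2833 tcp [0.6319 0.0564 0.2103] jaw -0.05 tilt [ 0.011  0.002 -1.   ] grip 0.0693 F [ 1.06 -0.27  0.7 ] q [-32.  18.  31.  89.  -9.  75.  -0.]
2316 [0.6287 0.0588 0.1269] ((628.6513061523438, 57.72084426879883), 20.953981399536133)
```

View pics/w5.png

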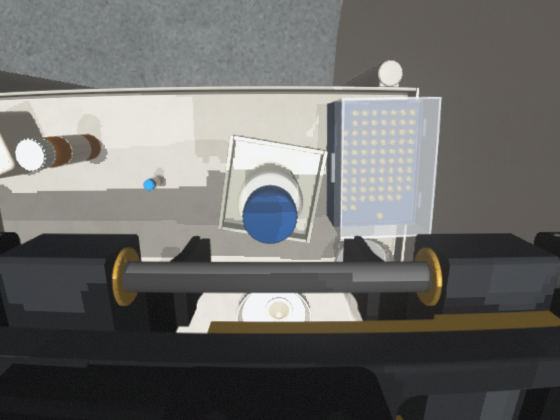

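View pics/s5.png

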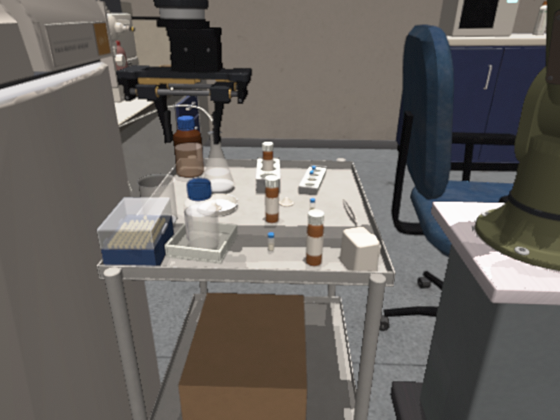

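Request:
{"name": "servo_tool", "arguments": {"rows": [-123,9,0,45,0.5,-123,9,0,45,0.5,-123,9,0,45,0.5,-123,9,0,45,0.5,-123,9,-30,45,0.5,-123,9,-60,45,0.5,-123,9,-90,45,0.5,-123,9,-90,45,0.5,-123,9,-90,45,0.5]}}

```text
time_s: 8.13
tool_pos: [0.5034, 0.0651, 0.1114]
tool_rot: [155.6, 89.7, -159.5]
force: [0.3, -0.1, 0.6]
grip_width: 0.044
```

Run:
```python
from wr import *
o,d=wrist("w6")
P,_=cloud(d,np.ones((420,560),bool))
Q=P[(abs(P[:,2]-.034)<.004)&(np.hypot(P[:,0]-.505,P[:,1]-.066)<.015)]
print(len(Q),Q.mean(0).round(4),cv2.minEnclosingCircle((Q[:,:2]*1000).astype(np.float32)))
```

```text
t 8.1333 tcp [0.5034 0.0651 0.1114] jaw 44.88 tilt [-0.005 -0.002 -1.   ] grip 0.044 F [ 0.35 -0.08  0.58] q [-35.   7.  27. 112.  -4.  62.  38.]
200 [0.5047 0.0667 0.034 ] ((505.1985168457031, 66.47265625), 5.8330864906311035)
```

View pics/w6.png

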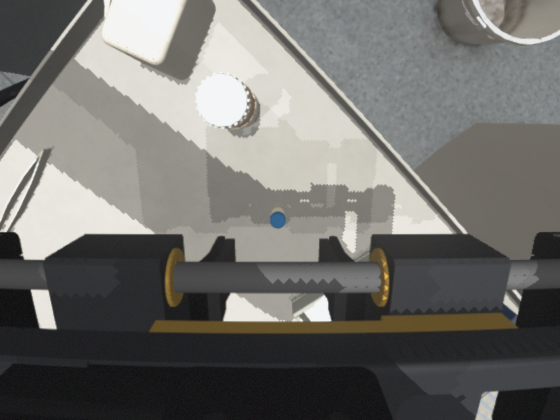

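Request:
{"name": "servo_tool", "arguments": {"rows": [0,0,-25,0,0.5,0,0,-50,0,0.5,0,0,-70,0,0.5,0,0,-80,0,0.5,0,0,-85.5,0,0.5,0,0,-85.5,0,0.5,0,0,-85.5,0,0.5,0,0,-85.5,0,0.7,0,0,-85.5,0,0.75,0,0,-85.5,0,0.75], "force": 12}}

```text
time_s: 9.02
tool_pos: [0.5059, 0.0657, 0.0285]
tool_rot: [-22.9, 89.9, 22.1]
force: [0.7, 0.1, 0.3]
grip_width: 0.0308
```

Request:
{"name": "servo_tool", "arguments": {"rows": [0,0,0,0,1,0,0,0,0,1,0,0,0,0,1,0,0,0,0,1,0,0,0,0,1]}}

```text
time_s: 9.43
tool_pos: [0.5053, 0.0655, 0.0277]
tool_rot: [-36.2, 90.0, 8.8]
force: [-0.8, -0.6, 0.6]
grip_width: 0.011
```

Request:
{"name": "servo_tool", "arguments": {"rows": [0,0,5,0,1,0,0,20,0,1,0,0,45,0,1,0,0,75,0,1,0,0,100,0,1,0,0,110,0,1,0,0,110,0,1]}}

```text
time_s: 10.02
tool_pos: [0.5071, 0.0659, 0.1404]
tool_rot: [-24.0, 89.7, 20.9]
force: [0.4, -0.2, 0.5]
grip_width: 0.0109
```

Run:
```python
from fit import *
from wr import wrist
o,d=wrist("w7")
P=np.vstack(list(A.values()))
def f(nm,c0,r,lo,hi):
  for n in ("scene","side","both"):
    X=P if n=="both" else A[n]; c=np.array(c0)
    for it in range(3):
        Q=X[(X[:,2]>lo)&(X[:,2]<hi)&(abs(np.hypot(*(X[:,:2]-c).T)-r)<(.012 if it==0 else .005))]
        if len(Q)<10: print(nm,n,"few");break
        c,e=circ(Q,r,c)
    else: print(nm,n,len(Q),c.round(4),round(e,4))
th=np.radians(-12.5); v=np.array([-np.sin(th),np.cos(th)])
c=np.array([.4158,-.2558])
f("sf+",c+.016*v,.006,.022,.037); f("sf-",c-.016*v,.006,.022,.037); f("lf",(.528,-.2605),.014,.04,.08); f("lfcap",(.528,-.2605),.013,.085,.097)
```

```text
t 10.0167 tcp [0.5071 0.0659 0.1404] jaw 44.96 tilt [ 0.005  0.002 -1.   ] grip 0.0109 F [ 0.36 -0.15  0.48] q [-36.   5.  27. 111.  -3.  65.  37.]
sf+ scene 88 [ 0.4221 -0.2384] 0.0005
sf+ side few
sf+ both 90 [ 0.4222 -0.2384] 0.0005
sf- scene 90 [ 0.4153 -0.2695] 0.0004
sf- side 18 [ 0.4148 -0.2711] 0.0009
sf- both 108 [ 0.4153 -0.2697] 0.0004
lf scene 531 [ 0.5298 -0.2597] 0.0006
lf side 175 [ 0.5297 -0.2615] 0.001
lf both 703 [ 0.5299 -0.2602] 0.0007
lfcap scene 156 [ 0.5296 -0.2599] 0.0006
lfcap side 54 [ 0.5302 -0.2609] 0.0009
lfcap both 210 [ 0.5298 -0.2602] 0.0006
```

View pics/w7.png

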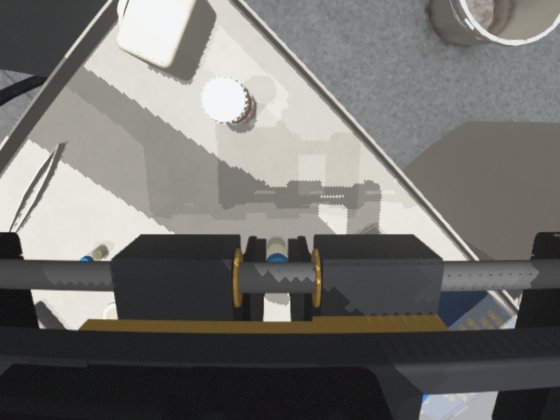

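Request:
{"name": "servo_tool", "arguments": {"rows": [-55,-331,20,-25,1,-55,-331,20,-25,1,-55,-331,20,-25,1,-55,-331,20,-25,1,-55,-331,20,-25,1,-55,-331,20,-25,1,-55,-331,20,-25,1,-55,-331,20,-25,1,-55,-331,20,-25,1,-55,-331,20,-25,1]}}

```text
time_s: 10.9
tool_pos: [0.4479, -0.2684, 0.1561]
tool_rot: [178.1, 89.8, -162.4]
force: [-0.5, 0.9, -0.5]
grip_width: 0.0113
```

Run:
```python
from fit import circ
from wr import *
o,d=wrist("w8")
for nm in ("small_vial_rack","large_vial_rack"):
    for r in cut_out(nm,d): print(nm,r["score"],r["extent"])
np.savez("w8.npz",f=d["frame"],z=d["range_z"],K=d["intrinsics"],k1=d["k1"],T=d["cam_to_world"])
```

```text
t 10.9 tcp [ 0.4479 -0.2684  0.1561] jaw 19.58 tilt [-0.003 -0.001 -1.   ] grip 0.0113 F [-0.52  0.91 -0.52] q [-15.   7.  46. 108.  -5.  67.  53.]
small_vial_rack 0.69 [377.1, 182.4, 112.5, 107.9]
small_vial_rack 0.67 [250.1, 160.6, 131.9, 150.5]
large_vial_rack 0.91 [375.8, 181.7, 110.2, 110.2]
```

View pics/w8.png

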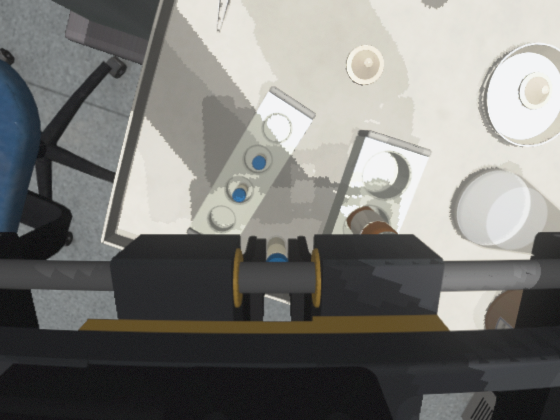

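Run:
```python
from h import *
z=np.load("w8.npz"); d=dict(frame=z["f"],range_z=z["z"],intrinsics=z["K"],k1=float(z["k1"]),cam_to_world=z["T"])
# ortho rectify at plane z=h : map world xy -> pixel
def ortho(h,x0,x1,y0,y1,res=.0005):
    xs=np.arange(x0,x1,res); ys=np.arange(y1,y0,-res)
    X,Y=np.meshgrid(xs,ys); W=np.stack([X,Y,np.full_like(X,h)],-1).reshape(-1,3)
    T=np.linalg.inv(d["cam_to_world"]); C=W@T[:3,:3].T+T[:3,3]
    uv=cv2.projectPoints(C.reshape(-1,1,3),np.zeros(3),np.zeros(3),d["intrinsics"],np.array([d["k1"],0,0,0,0.]))[0].reshape(X.shape+(2,)).astype(np.float32)
    return cv2.remap(d["frame"],uv[...,0],uv[...,1],cv2.INTER_LINEAR)
def grid(im,x0,y1,res,name):
    im=cv2.resize(im,None,fx=2,fy=2)
    for k in range(int(im.shape[1]*res/2/.01)+1):
        u=int(k*.01/res*2); cv2.line(im,(u,0),(u,im.shape[0]),(0,255,0) if round((x0+k*.01)*100)%5 else (0,0,255),1)
    for k in range(int(im.shape[0]*res/2/.01)+1):
        u=int(k*.01/res*2); cv2.line(im,(0,u),(im.shape[1],u),(0,255,0) if round((y1-k*.01)*100)%5 else (0,0,255),1)
    cv2.imwrite(name,im)
grid(ortho(.016,.36,.48,-.34,-.17),.36,-.17,.0005,"pics/os.png")
grid(ortho(.034,.48,.58,-.30,-.17),.48,-.17,.0005,"pics/ol.png")
P,_=cloud(d,np.ones((420,560),bool))
for nm,b,(lo,hi) in [("small top",(.37,.47,-.34,-.17),(.014,.018))]:
    Q=P[(P[:,0]>b[0])&(P[:,0]<b[1])&(P[:,1]>b[2])&(P[:,1]<b[3])&(P[:,2]>lo)&(P[:,2]<hi)]; print(cv2.minAreaRect((Q[:,:2]*1000).astype(np.float32)))
for nm,c,R,zf,rt in [("A",(.4283,-.2076),.02,.004,.012),("B",(.4077,-.3014),.02,.004,.012),("L",(.528,-.212),.03,.004,.02)]:
    hole=P[(np.hypot(*(P[:,:2]-np.array(c)).T)<R)&(P[:,2]<(.0075))]
    print(nm,len(hole),hole[:,2].mean().round(4) if len(hole) else 0,cv2.minEnclosingCircle((hole[:,:2]*1000).astype(np.float32)) if len(hole)>3 else "")
for c,zt,R in [((.4221,-.2384),.038,.01),((.4153,-.2695),.038,.01)]:
    Q=P[(np.hypot(*(P[:,:2]-np.array(c)).T)<R)&(abs(P[:,2]-zt)<.003)]; print("fixed",len(Q),cv2.minEnclosingCircle((Q[:,:2]*1000).astype(np.float32)))
```

```text
((416.832275390625, -254.30459594726562), (140.85931396484375, 44.440853118896484), 77.3058853149414)
A 565 0.0046 ((427.3876647949219, -206.9032745361328), 12.00905990600586)
B 427 0.0046 ((406.21185302734375, -302.250244140625), 11.831672668457031)
L 1152 0.0045 ((522.6221923828125, -212.32803344726562), 24.789878845214844)
fixed 156 ((422.7330017089844, -237.79493713378906), 5.748861789703369)
fixed 151 ((415.57086181640625, -268.9420471191406), 5.699511528015137)
```

View pics/os.png

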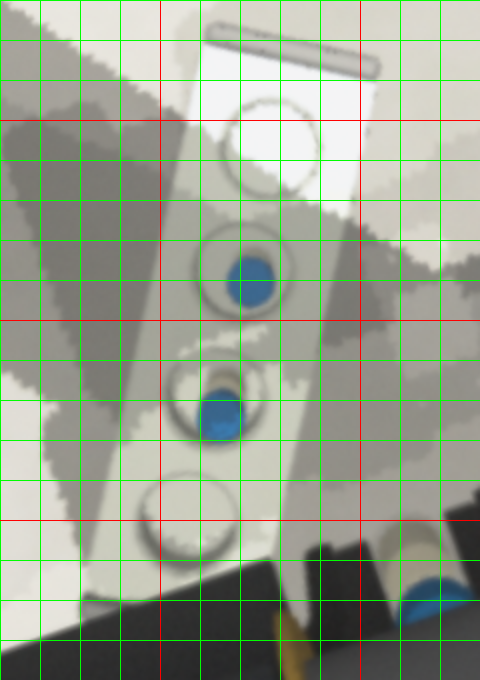

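View pics/ol.png

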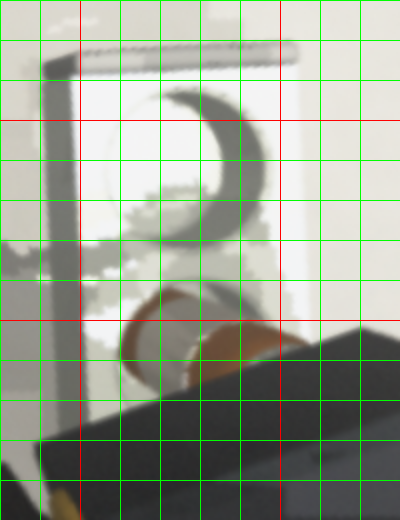

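Request:
{"name": "servo_tool", "arguments": {"rows": [-22.5,58,0,0,1,-22.5,58,0,0,1,-22.5,58,0,0,1,-22.5,58,-30,0,1,-22.5,58,-60,0,1,-22.5,58,-80,0,1,-22.5,58,-95,0,1,-22.5,58,-95,0,1,-22.5,58,-95,0,1]}}

```text
time_s: 11.8
tool_pos: [0.4275, -0.2066, 0.062]
tool_rot: [163.0, 89.9, -176.9]
force: [1.0, -0.2, 0.2]
grip_width: 0.0112
```

Run:
```python
from wr import *
o,d=wrist("w9")
d=read_camera("scene"); cv2.imwrite("pics/c9.png",cv2.resize(d["frame"][150:350,200:460],None,fx=3,fy=3))
```

```text
t 11.8 tcp [ 0.4275 -0.2066  0.062 ] jaw 20.07 tilt [-0.002 -0.    -1.   ] grip 0.0112 F [ 0.95 -0.2   0.18] q [-19.   8.  44. 120.  -6.  55.  49.]
```

View pics/c9.png

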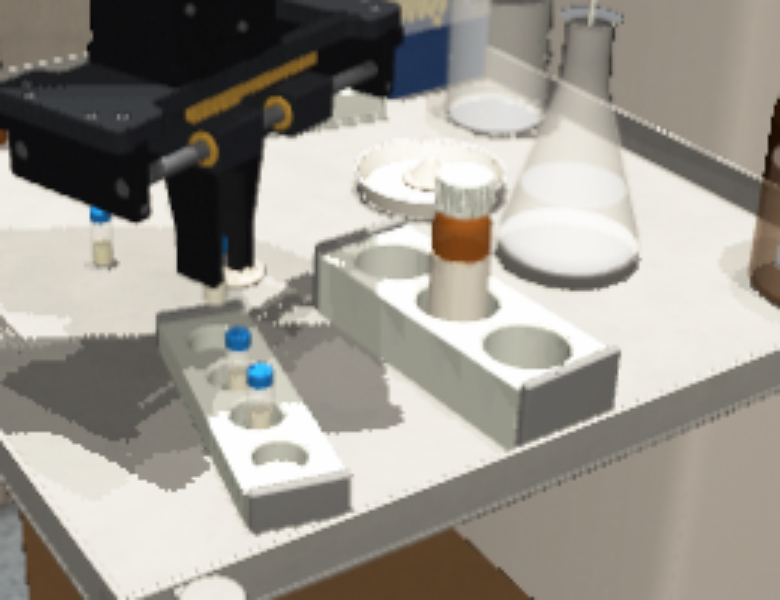

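View pics/w9.png

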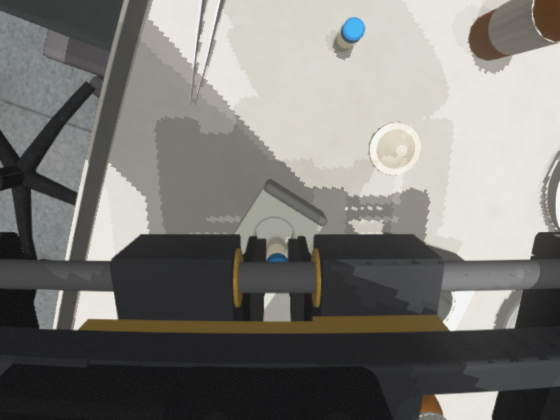

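Request:
{"name": "servo_tool", "arguments": {"rows": [0,0,-12,0,1,0,0,-22,0,1,0,0,-28,0,1,0,0,-30,0,1,0,0,-31,0,1,0,0,-31,0,1,0,0,-31,0,1]}}

```text
time_s: 12.48
tool_pos: [0.4281, -0.2077, 0.0319]
tool_rot: [-36.3, 90.0, -16.3]
force: [-1.0, -1.2, -0.7]
grip_width: 0.0108
```

Request:
{"name": "servo_tool", "arguments": {"rows": [0,0,0,0,0.8,0,0,0,0,0.7,0,0,0,0,0.68,0,0,0,0,0.68,0,0,15,0,0.68,0,0,40,0,0.68,0,0,75,0,0.68,0,0,100,0,0.6,0,0,100,0,0.5,0,0,100,0,0.5]}}

```text
time_s: 13.32
tool_pos: [0.4289, -0.2077, 0.133]
tool_rot: [-16.4, 89.8, 3.6]
force: [-0.1, 0.7, -1.1]
grip_width: 0.0394
```

Run:
```python
from wr import *
o,d=wrist("w10")
d=read_camera("scene"); cv2.imwrite("pics/c10.png",cv2.resize(d["frame"][150:350,200:460],None,fx=3,fy=3))
```

```text
t 13.3167 tcp [ 0.4289 -0.2077  0.133 ] jaw 19.98 tilt [ 0.004  0.    -1.   ] grip 0.0394 F [-0.06  0.67 -1.09] q [-21.   1.  44. 116.  -1.  64.  44.]
```

View pics/c10.png

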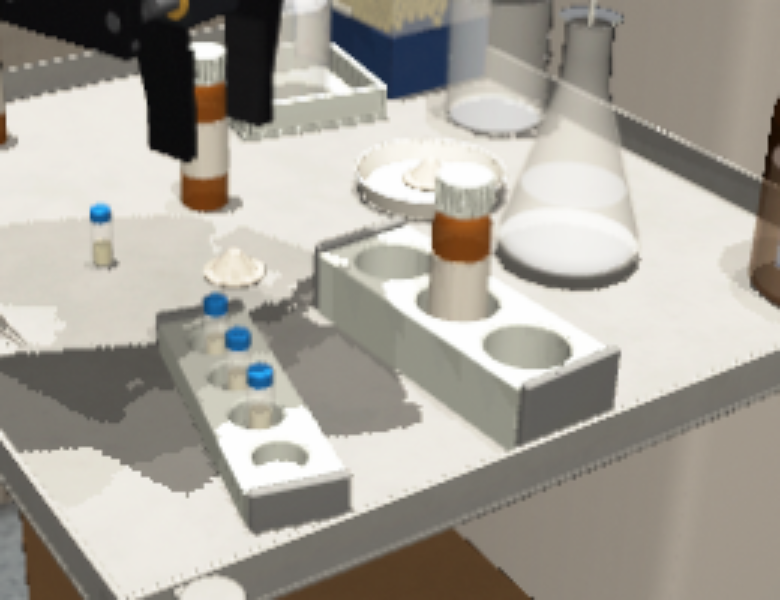

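Request:
{"name": "servo_tool", "arguments": {"rows": [-2,122.5,0,-50,0.5,-2,122.5,0,-50,0.5,-2,122.5,0,-50,0.5,-2,122.5,0,-50,0.5,-2,122.5,0,-50,0.5,-2,122.5,0,-50,0.5,-2,122.5,0,-50,0.5,-2,122.5,-20,-50,0.5,-2,122.5,-30,-50,0.5,-2,122.5,-30,-50,0.5]}}

```text
time_s: 14.25
tool_pos: [0.4227, -0.0849, 0.0982]
tool_rot: [-143.5, 89.6, -173.4]
force: [-1.3, -0.2, 1.0]
grip_width: 0.0436
```

Run:
```python
from wr import *
o,d=wrist("w11")
P,_=cloud(d,np.ones((420,560),bool))
Q=P[(abs(P[:,2]-.034)<.004)&(np.hypot(P[:,0]-.4255,P[:,1]+.0845)<.015)]
print(len(Q),Q.mean(0).round(4),cv2.minEnclosingCircle((Q[:,:2]*1000).astype(np.float32)))
```

```text
t 14.25 tcp [ 0.4227 -0.0849  0.0982] jaw -29.9 tilt [-0.007 -0.001 -1.   ] grip 0.0436 F [-1.27 -0.21  0.96] q [-26.  -3.  34. 123.   2.  60. -23.]
227 [ 0.4261 -0.0833  0.0341] ((425.7757568359375, -83.86397552490234), 5.772736549377441)
```

View pics/w11.png

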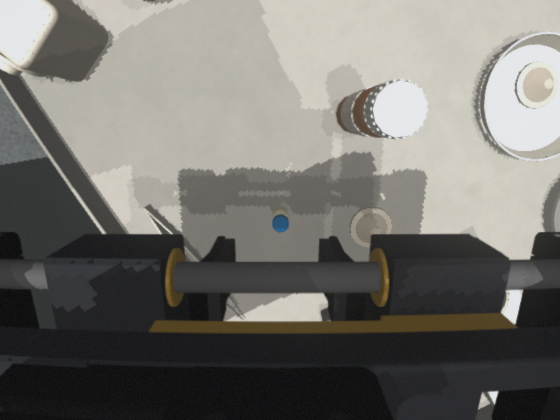

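Request:
{"name": "servo_tool", "arguments": {"rows": [0,0,-25,0,0.5,0,0,-50,0,0.5,0,0,-67,0,0.5,0,0,-74,0,0.5,0,0,-74,0,0.5,0,0,-74,0,0.5,0,0,-74,0,0.5,0,0,-74,0,0.7,0,0,-74,0,0.75,0,0,-74,0,0.75]}}

```text
time_s: 15.13
tool_pos: [0.4264, -0.0849, 0.0283]
tool_rot: [40.0, 89.9, 10.0]
force: [0.1, 0.4, 0.1]
grip_width: 0.0307
```

Request:
{"name": "servo_tool", "arguments": {"rows": [0,0,0,0,1,0,0,0,0,1,0,0,0,0,1,0,0,0,0,1,0,0,0,0,1]}}

```text
time_s: 15.55
tool_pos: [0.4258, -0.085, 0.0277]
tool_rot: [13.7, 90.0, -16.4]
force: [1.0, 0.3, 1.0]
grip_width: 0.0112
```

Request:
{"name": "servo_tool", "arguments": {"rows": [0,0,5,0,1,0,0,25,0,1,0,0,55,0,1,0,0,80,0,1,0,-20,80,0,1,-5,-60,80,0,1,-9,-100,80,0,1,-13,-140,80,0,1,-16,-180,80,0,1,-19,-205,80,0,1]}}

```text
time_s: 16.38
tool_pos: [0.4059, -0.2943, 0.1086]
tool_rot: [-30.0, 89.8, -60.2]
force: [0.5, 0.0, -0.1]
grip_width: 0.0112
```

Request:
{"name": "servo_tool", "arguments": {"rows": [0,-12,0,0,1,0,-12,0,0,1,0,-12,-20,0,1,0,-12,-40,0,1,0,-12,-45,0,1,0,-12,-45,0,1,0,-12,-45,0,1]}}

```text
time_s: 16.97
tool_pos: [0.407, -0.3014, 0.0629]
tool_rot: [165.6, 90.0, 135.6]
force: [0.2, 0.4, 0.1]
grip_width: 0.0112
```

Run:
```python
from wr import *
o,d=wrist("w12")
d=read_camera("scene"); cv2.imwrite("pics/c12.png",cv2.resize(d["frame"][150:350,200:460],None,fx=3,fy=3))
```

```text
t 16.9667 tcp [ 0.407  -0.3014  0.0629] jaw -29.98 tilt [-0.  0. -1.] grip 0.0112 F [0.21 0.44 0.14] q [-10.  13.  48. 116. -12.  56.  14.]
```

View pics/c12.png

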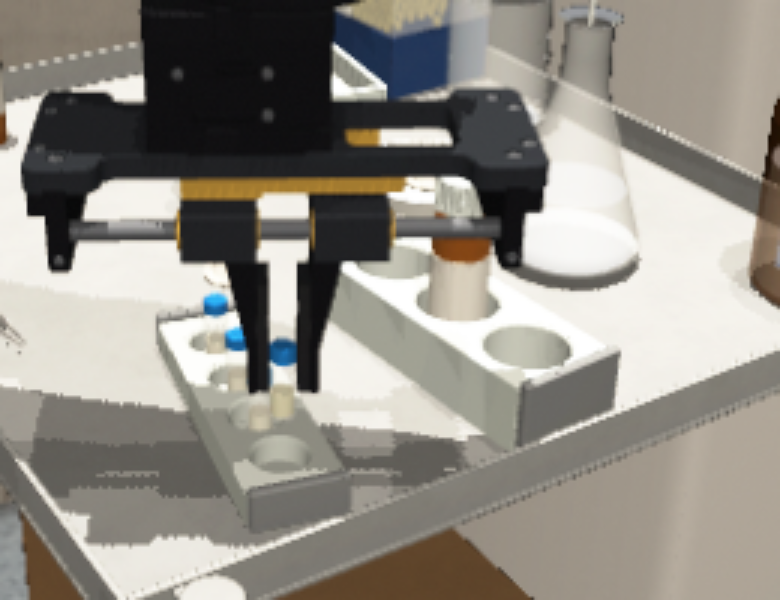

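View pics/w12.png

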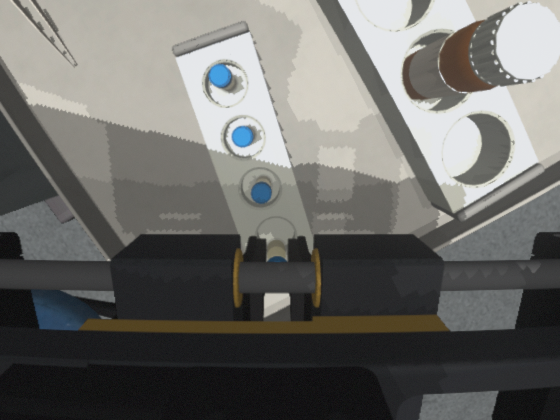

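Request:
{"name": "servo_tool", "arguments": {"rows": [0,0,-12,0,1,0,0,-22,0,1,0,0,-28,0,1,0,0,-31,0,1,0,0,-31.5,0,1,0,0,-31.5,0,1,0,0,-31.5,0,1]}}

```text
time_s: 17.65
tool_pos: [0.4061, -0.3017, 0.0311]
tool_rot: [168.7, 89.9, 138.7]
force: [-2.3, 1.4, 7.0]
grip_width: 0.0112
```

Request:
{"name": "servo_tool", "arguments": {"rows": [0,0,0,0,0.8,0,0,0,0,0.7,0,0,0,0,0.68,0,0,0,0,0.68,0,0,15,0,0.68,0,0,40,0,0.68,0,0,75,0,0.68,0,0,110,0,0.6,0,0,130,0,0.5,0,0,130,0,0.5]}}

```text
time_s: 18.48
tool_pos: [0.4093, -0.3038, 0.1656]
tool_rot: [12.9, 89.5, -17.2]
force: [0.5, 0.3, -0.6]
grip_width: 0.0394
```

Run:
```python
from wr import *
from fit import circ
o,d=wrist("w13")
d=read_camera("scene"); cv2.imwrite("pics/c13.png",cv2.resize(d["frame"][150:350,180:440],None,fx=3,fy=3))
P,_=cloud(d,np.ones((420,560),bool))
def top(nm,c,R,zt,r):
    Q=P[(abs(P[:,2]-zt)<.005)&(np.hypot(*(P[:,:2]-np.array(c)).T)<R)]
    print(nm,len(Q),Q[:,2].max().round(4) if len(Q) else "", cv2.minEnclosingCircle((Q[:,:2]*1000).astype(np.float32))if len(Q)>5 else "")
top("A",(.4275,-.207),.012,.038,6);top("B",(.4067,-.3013),.012,.038,6)
```

```text
t 18.4833 tcp [ 0.4093 -0.3038  0.1656] jaw -30.05 tilt [ 0.008 -0.003 -1.   ] grip 0.0394 F [ 0.54  0.26 -0.59] q [-14.   4.  50. 110.  -3.  67.   7.]
A 52 0.0401 ((426.5859680175781, -207.49610900878906), 6.098954200744629)
B 66 0.0396 ((404.03765869140625, -301.4127197265625), 7.233957767486572)
```

View pics/c13.png

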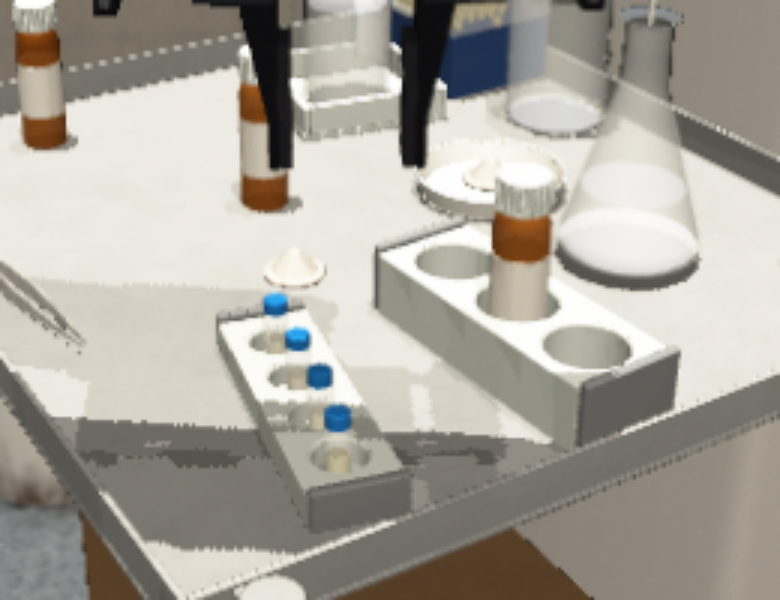

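View pics/w13.png

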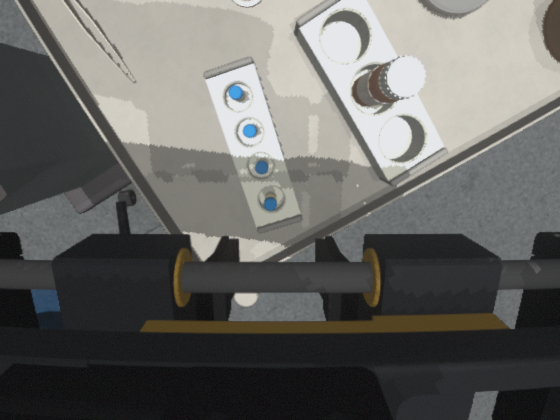

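Run:
```python
from wr import *
o,d=wrist()
P,_=cloud(d,np.ones((420,560),bool))
def top(nm,c,R,lo,hi):
    Q=P[(P[:,2]>lo)&(P[:,2]<hi)&(np.hypot(*(P[:,:2]-np.array(c)).T)<R)]
    if len(Q)>5:
        (cc,r)=cv2.minEnclosingCircle((Q[:,:2]*1000).astype(np.float32)); print(nm,len(Q),np.median(Q[:,2]).round(4),np.round(cc,1),round(r,1))
top("A",(.4275,-.207),.012,.034,.043);top("B",(.4067,-.3013),.012,.034,.043)
top("f1",(.4225,-.238),.012,.034,.043);top("f2",(.4155,-.269),.012,.034,.043)
for nm,c in (("LA",(.526,-.212)),("LB",(.531,-.308))):
    top(nm+" hole",c,.026,.0,.008)
    # rim: band just under rack top
    Q=P[(P[:,2]>.006)&(P[:,2]<.030)&(np.hypot(*(P[:,:2]-np.array(c)).T)<.025)]
    from fit import circ
    if len(Q)>20: print(nm,"wall",len(Q),circ(Q,.02,c))
Q=P[(P[:,0]>.48)&(P[:,0]<.58)&(P[:,1]>-.36)&(P[:,1]<-.16)&(P[:,2]>.032)&(P[:,2]<.0395)]; print(cv2.minAreaRect((Q[:,:2]*1000).astype(np.float32)))
```

```text
t 18.5833 tcp [ 0.4072 -0.302   0.1615] jaw -30.01 tilt [ 0.002 -0.    -1.   ] grip 0.0421 F [-0.13  0.36 -0.43] q [-14.   4.  50. 110.  -3.  67.   7.]
A 167 0.0384 [ 428.9 -205.9] 5.7
B 142 0.0383 [ 406.3 -300. ] 5.7
f1 146 0.0385 [ 422.9 -237.4] 5.7
f2 149 0.0383 [ 415.9 -268.9] 5.7
LA hole 1464 0.0046 [ 527.6 -212. ] 20.0
LA wall 652 (array([ 0.52674782, -0.21250818]), np.float64(0.0002600002408828232))
LB hole 1122 0.0045 [ 533.5 -309.9] 19.7
LB wall 587 (array([ 0.53156548, -0.30830398]), np.float64(0.00022999455985724462))
((529.256103515625, -260.30303955078125), (57.524009704589844, 158.35069274902344), 3.147348642349243)
```

Request:
{"name": "servo_tool", "arguments": {"rows": [102.5,253.5,0,75,0.4,102.5,253.5,0,75,0.4,102.5,253.5,0,75,0.4,102.5,253.5,0,75,0.4,102.5,253.5,0,75,0.4,102.5,253.5,0,75,0.4,102.5,253.5,0,75,0.4,102.5,253.5,0,75,0.4,102.5,253.5,0,75,0.4,102.5,253.5,0,75,0.4]}}

```text
time_s: 19.47
tool_pos: [0.508, -0.0478, 0.1587]
tool_rot: [152.2, 89.8, -165.7]
force: [0.2, 0.0, -0.0]
grip_width: 0.0521
```

Request:
{"name": "servo_tool", "arguments": {"rows": [0,0,0,5,0.4,0,0,0,5,0.4,0,0,0,5,0.4]}}

```text
time_s: 19.72
tool_pos: [0.5082, -0.0486, 0.1595]
tool_rot: [142.7, 89.8, -170.8]
force: [-0.1, 0.3, 0.2]
grip_width: 0.0524
```

Run:
```python
from wr import *
o,d=wrist("w14")
P,_=cloud(d,np.ones((420,560),bool))
for c in ((.509,-.0475),(.429,.102)):
    Q=P[(abs(P[:,2]-.095)<.004)&(np.hypot(*(P[:,:2]-np.array(c)).T)<.025)]
    if len(Q)>9: print(len(Q),Q.mean(0).round(4),cv2.minEnclosingCircle((Q[:,:2]*1000).astype(np.float32)))
```

```text
t 19.7167 tcp [ 0.5082 -0.0486  0.1595] jaw 46.43 tilt [-0.003 -0.    -1.   ] grip 0.0524 F [-0.15  0.35  0.21] q [-28.   4.  32. 109.  -3.  67.  51.]
1125 [ 0.5085 -0.0463  0.0952] ((509.0064392089844, -46.842037200927734), 13.526656150817871)
```

View pics/w14.png

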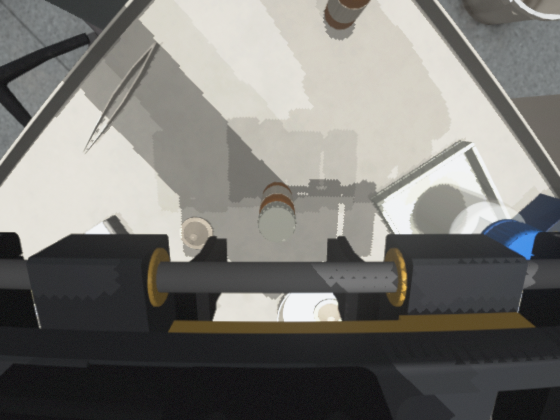

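Request:
{"name": "servo_tool", "arguments": {"rows": [0,0,-20,0,0.4,0,0,-45,0,0.4,0,0,-70,0,0.4,0,0,-84,0,0.4,0,0,-88.5,0,0.4,0,0,-88.5,0,0.4,0,0,-88.5,0,0.4,0,0,-88.5,0,0.5,0,0,-88.5,0,0.55,0,0,-88.5,0,0.6], "force": 20}}

```text
time_s: 20.6
tool_pos: [0.51, -0.0485, 0.0736]
tool_rot: [-35.2, 89.9, 11.4]
force: [-0.2, -0.1, 0.0]
grip_width: 0.04
```

Request:
{"name": "servo_tool", "arguments": {"rows": [0,0,0,0,1,0,0,0,0,1,0,0,0,0,1,0,0,0,0,1,0,0,0,0,1]}}

```text
time_s: 21.02
tool_pos: [0.5095, -0.0486, 0.0729]
tool_rot: [-42.3, 90.0, 4.3]
force: [-0.8, -1.3, 2.3]
grip_width: 0.0269
```

Request:
{"name": "servo_tool", "arguments": {"rows": [0,0,5,0,1,0,0,20,0,1,0,0,40,0,1,0,0,60,0,1,0,0,65,0,1,2,-20,65,0,1,6,-50,65,0,1,10,-80,65,0,1,14,-115,65,0,1,18,-145,65,0,1]}}

```text
time_s: 21.85
tool_pos: [0.5268, -0.1953, 0.137]
tool_rot: [171.8, 90.0, -141.6]
force: [-0.2, -0.9, -0.9]
grip_width: 0.0269
```

Request:
{"name": "servo_tool", "arguments": {"rows": [0,-12,0,0,1,0,-19,0,0,1,0,-19,0,0,1,0,-19,0,0,1,0,-19,-10,0,1,0,-19,-20,0,1,0,-19,-20,0,1]}}

```text
time_s: 22.43
tool_pos: [0.5259, -0.2102, 0.1148]
tool_rot: [109.9, 89.8, 156.6]
force: [-0.9, 0.1, -1.0]
grip_width: 0.0269
```

Run:
```python
from wr import *
o,d=wrist("w15")
d=read_camera("scene"); cv2.imwrite("pics/c15.png",cv2.resize(d["frame"][120:320,200:460],None,fx=3,fy=3))
```

```text
t 22.4333 tcp [ 0.5259 -0.2102  0.1148] jaw 46.72 tilt [-0.004  0.002 -1.   ] grip 0.0269 F [-0.88  0.12 -1.02] q [-14.  16.  39. 104. -11.  64.  75.]
```

View pics/c15.png

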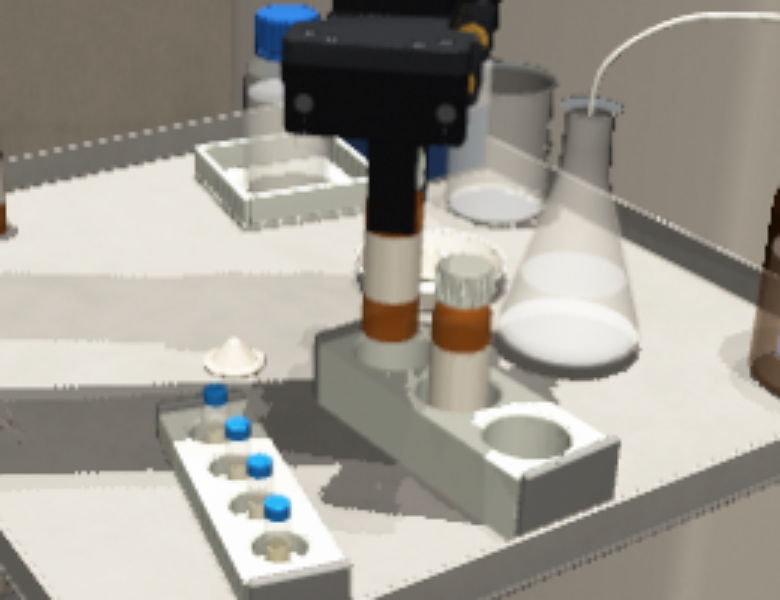

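View pics/w15.png

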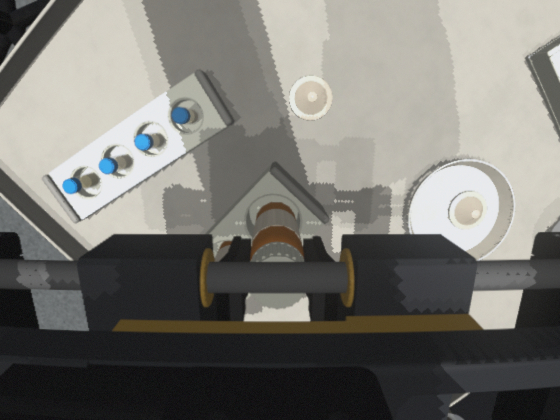

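Request:
{"name": "servo_tool", "arguments": {"rows": [0,0,0,0,1,0,0,-10,0,1,0,0,-22,0,1,0,0,-32,0,1,0,0,-38,0,1,0,0,-41,0,1,0,0,-41,0,1,0,0,-41,0,1]}}

```text
time_s: 23.2
tool_pos: [0.5272, -0.2132, 0.0769]
tool_rot: [-135.3, 90.0, -88.8]
force: [-1.5, 0.9, 5.3]
grip_width: 0.0269
```

Seated (z 0.0769, upward force 5 N). Release gently and retreat.

Request:
{"name": "servo_tool", "arguments": {"rows": [0,0,0,0,0.6,0,0,0,0,0.55,0,0,0,0,0.52,0,0,0,0,0.52,0,0,10,0,0.52,0,0,35,0,0.52,0,0,70,0,0.52,0,0,105,0,0.5,0,0,105,0,0.4,0,0,105,0,0.4]}}

```text
time_s: 24.03
tool_pos: [0.5288, -0.2132, 0.1846]
tool_rot: [-54.0, 89.7, -7.4]
force: [-1.0, -0.3, -1.0]
grip_width: 0.049
```

Run:
```python
from wr import *
o,d=wrist()
d=read_camera("scene"); cv2.imwrite("pics/c16.png",cv2.resize(d["frame"][120:320,200:460],None,fx=3,fy=3))
```

```text
t 24.0333 tcp [ 0.5288 -0.2132  0.1846] jaw 46.58 tilt [ 0.006 -0.001 -1.   ] grip 0.049 F [-0.97 -0.32 -0.99] q [-16.  12.  40. 100.  -8.  71.  73.]
```

View pics/c16.png

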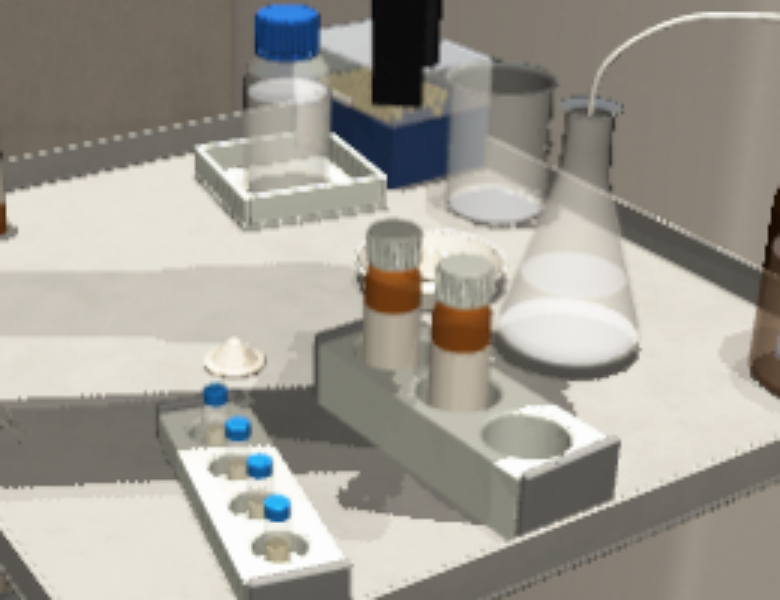

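Request:
{"name": "servo_tool", "arguments": {"rows": [-98,314,0,-76,0.4,-98,314,0,-76,0.4,-98,314,0,-76,0.4,-98,314,0,-76,0.4,-98,314,0,-76,0.4,-98,314,0,-76,0.4,-98,314,0,-76,0.4,-98,314,0,-76,0.4,-98,314,0,-76,0.4,-98,314,0,-76,0.4]}}

```text
time_s: 24.97
tool_pos: [0.4267, 0.1045, 0.1801]
tool_rot: [-173.0, 89.8, 173.9]
force: [0.1, 0.3, -0.3]
grip_width: 0.0526
```

Request:
{"name": "servo_tool", "arguments": {"rows": [0,0,0,-5,0.4,0,0,-20,-5,0.4,0,0,-20,-5,0.4,0,0,-20,-5,0.4]}}

```text
time_s: 25.3
tool_pos: [0.4275, 0.1009, 0.1598]
tool_rot: [-144.6, 89.7, -162.6]
force: [0.8, -0.3, 0.4]
grip_width: 0.052
```

Run:
```python
from wr import *
o,d=wrist("w17")
P,_=cloud(d,np.ones((420,560),bool))
for c in ((.429,.102),):
    Q=P[(abs(P[:,2]-.095)<.004)&(np.hypot(*(P[:,:2]-np.array(c)).T)<.025)]
    if len(Q)>9: print(len(Q),Q.mean(0).round(4),cv2.minEnclosingCircle((Q[:,:2]*1000).astype(np.float32)))
```

```text
t 25.3 tcp [0.4275 0.1009 0.1598] jaw -17.96 tilt [-0.005 -0.001 -1.   ] grip 0.052 F [ 0.83 -0.27  0.42] q [-38.  -5.  21. 117.   2.  68. -36.]
1124 [0.4302 0.1042 0.0953] ((429.9690856933594, 103.48615264892578), 13.622526168823242)
```

View pics/w17.png

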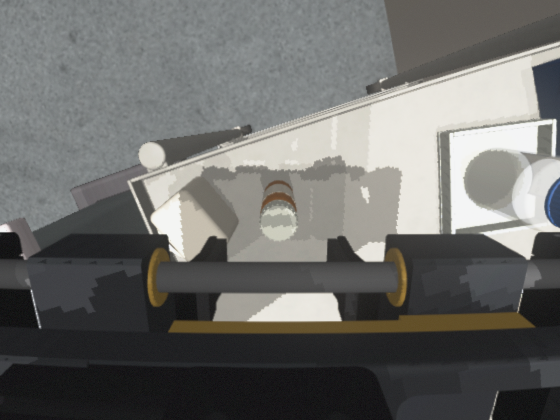

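Request:
{"name": "servo_tool", "arguments": {"rows": [0.5,0.8,-20,0,0.4,0.5,0.8,-45,0,0.4,0.5,0.8,-70,0,0.4,0.5,0.8,-84,0,0.4,0.5,0.8,-89,0,0.4,0.5,0.8,-89,0,0.4,0.5,0.8,-89,0,0.4,0.5,0.8,-89,0,0.5,0.5,0.8,-89,0,0.55,0.5,0.8,-89,0,0.6], "force": 20}}

```text
time_s: 26.18
tool_pos: [0.4305, 0.1026, 0.0736]
tool_rot: [63.1, 89.9, 45.2]
force: [-0.7, -0.0, -0.1]
grip_width: 0.0402
```

Request:
{"name": "servo_tool", "arguments": {"rows": [0,0,0,0,1,0,0,0,0,1,0,0,0,0,1,0,0,0,0,1,0,0,0,0,1]}}

```text
time_s: 26.6
tool_pos: [0.4299, 0.1025, 0.0729]
tool_rot: [97.4, 89.9, 79.4]
force: [-0.4, 0.0, 3.5]
grip_width: 0.0268
```

Request:
{"name": "servo_tool", "arguments": {"rows": [0,0,5,0,1,0,0,20,0,1,0,0,45,0,1,0,0,75,0,1,0,0,100,0,1,0,0,110,0,1,1,-20,110,-2,1,3,-50,110,-4,1,5,-85,110,-7,1,7,-120,110,-12,1]}}

```text
time_s: 27.43
tool_pos: [0.4358, -0.0193, 0.1815]
tool_rot: [-156.0, 89.9, 173.9]
force: [1.2, 0.2, -0.5]
grip_width: 0.0267
```

Request:
{"name": "servo_tool", "arguments": {"rows": [2,-35,0,0,1,4,-70,0,0,1,6,-105,0,0,1,8,-140,0,0,1,10,-175,0,0,1,12,-210,0,0,1,13,-245,0,0,1,14,-270,0,0,1,14,-285,0,0,1,14,-291,0,0,1]}}

```text
time_s: 28.27
tool_pos: [0.4487, -0.3121, 0.1815]
tool_rot: [-125.0, 89.8, -155.3]
force: [-0.1, 0.2, -0.6]
grip_width: 0.0269
```

Request:
{"name": "servo_tool", "arguments": {"rows": [20,0,0,0,1,45,0,0,0,1,68,0,0,0,1,81,0,0,0,1,81,0,-15,0,1,81,0,-40,0,1,81,0,-60,0,1,81,0,-65,0,1,81,0,-65,0,1]}}

```text
time_s: 29.02
tool_pos: [0.5302, -0.3071, 0.1153]
tool_rot: [178.1, 89.7, 148.2]
force: [-0.1, -0.1, -0.3]
grip_width: 0.0268
```

Run:
```python
from wr import *
o,d=wrist("w18")
d=read_camera("scene"); cv2.imwrite("pics/c18.png",cv2.resize(d["frame"][120:320,200:460],None,fx=3,fy=3))
```

```text
t 29.0167 tcp [ 0.5302 -0.3071  0.1153] jaw -29.96 tilt [-0.004  0.003 -1.   ] grip 0.0268 F [-0.14 -0.12 -0.25] q [ -9.  24.  46.  98. -18.  66.  12.]
```

View pics/c18.png

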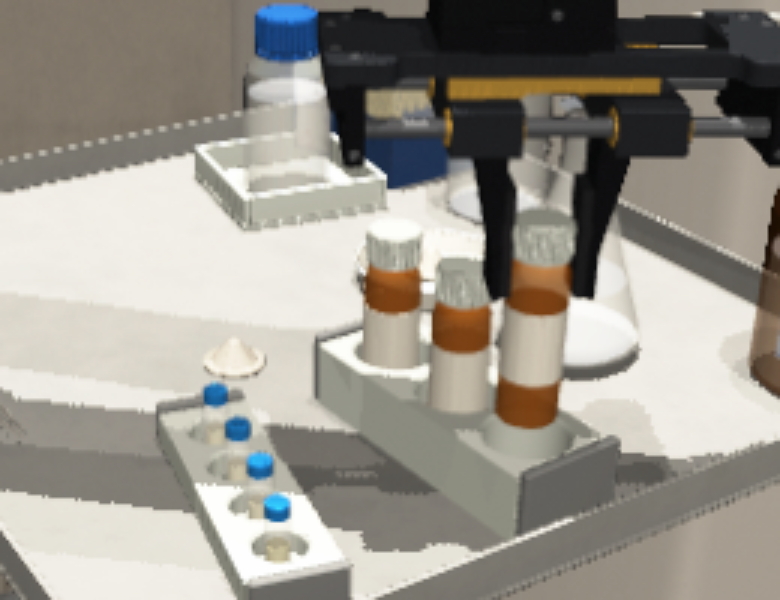

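View pics/w18.png

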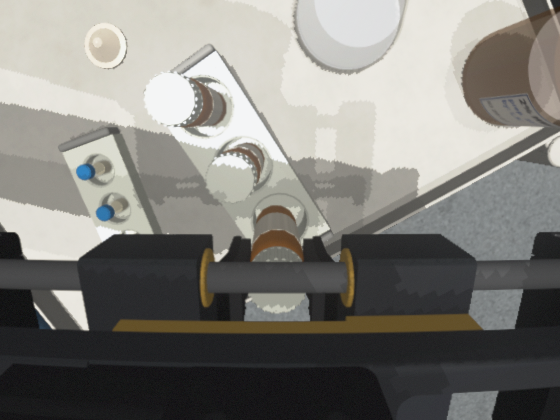

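Request:
{"name": "servo_tool", "arguments": {"rows": [0,0,0,0,1,0,0,-10,0,1,0,0,-22,0,1,0,0,-32,0,1,0,0,-38,0,1,0,0,-41,0,1,0,0,-41,0,1,0,0,-41,0,1]}}

```text
time_s: 29.78
tool_pos: [0.5311, -0.3085, 0.0769]
tool_rot: [155.9, 89.9, 125.9]
force: [-2.6, 2.2, 6.2]
grip_width: 0.0267
```

Request:
{"name": "servo_tool", "arguments": {"rows": [0,0,0,0,0.6,0,0,0,0,0.55,0,0,0,0,0.52,0,0,0,0,0.52,0,0,10,0,0.52,0,0,35,0,0.52,0,0,70,0,0.52,0,0,105,0,0.5,0,0,125,0,0.5,0,0,125,0,0.5]}}

```text
time_s: 30.62
tool_pos: [0.5341, -0.3108, 0.2078]
tool_rot: [11.8, 89.5, -18.2]
force: [-0.3, -0.9, 0.4]
grip_width: 0.0434
```

Request:
{"name": "servo_tool", "arguments": {"rows": [-60,-30,30,0,0.5,-60,-30,30,0,0.5,-60,-30,30,0,0.5,-60,-30,30,0,0.5,-60,-30,30,0,0.5]}}

```text
time_s: 31.03
tool_pos: [0.472, -0.3381, 0.2314]
tool_rot: [98.4, 89.9, 68.4]
force: [-0.4, 0.9, -0.3]
grip_width: 0.0434
```

Run:
```python
from wr import *
from fit import circ
def meas(P,tag):
    def side(nm,c,r,lo,hi):
        c=np.array(c)
        for it in range(3):
            Q=P[(P[:,2]>lo)&(P[:,2]<hi)&(abs(np.hypot(*(P[:,:2]-c).T)-r)<(.010 if it==0 else .004))]
            if len(Q)<15: return
            c,e=circ(Q,r,c)
        print(tag,nm,"side",len(Q),c.round(4),round(e,4))
    def top(nm,c,R,zt):
        Q=P[(abs(P[:,2]-zt)<.006)&(np.hypot(*(P[:,:2]-np.array(c)).T)<R)]
        if len(Q)>10: print(tag,nm,"top",len(Q),np.percentile(Q[:,2],[10,50,90]).round(4),np.round(cv2.minEnclosingCircle((Q[:,:2]*1000).astype(np.float32))[0],1))
    for nm,c in (("sA",(.428,-.2065)),("sB",(.4065,-.301))): top(nm,c,.009,.038); side(nm,c,.006,.02,.036)
    for nm,c in (("LA",(.5267,-.2122)),("LB",(.5316,-.3083)),("Lmid",(.5295,-.2602))): top(nm,c,.018,.099); side(nm,c,.014,.04,.08); side(nm+"cap",c,.013,.086,.097)
    top("bot",(.6285,.0565),.027,.127); side("botbody",(.6285,.0565),.029,.03,.1)
o,d=wrist("w20"); P1,_=cloud(d,np.ones((420,560),bool)); meas(P1,"wrist")
for n in ("scene","side"):
    d=read_camera(n); cv2.imwrite(f"pics/{n}20.png",d["frame"]); meas(cloud(d,np.ones((420,560),bool))[0],n)
```

```text
t 31.0333 tcp [ 0.472  -0.3381  0.2314] jaw -29.98 tilt [ 0.001  0.002 -1.   ] grip 0.0434 F [-0.43  0.88 -0.26] q [-10.  13.  50.  95. -10.  77.  12.]
wrist sA top 115 [0.0367 0.0386 0.0395] [ 428.9 -206. ]
wrist sA side 46 [ 0.4283 -0.2054] 0.0002
wrist sB top 101 [0.0361 0.0383 0.0392] [ 406.  -299.8]
wrist sB side 48 [ 0.4057 -0.2999] 0.0002
wrist LA top 910 [0.0983 0.0996 0.1006] [ 525.6 -210.5]
wrist LA side 291 [ 0.5259 -0.2097] 0.0004
wrist LAcap side 91 [ 0.5256 -0.2103] 0.0004
wrist LB top 745 [0.0984 0.0994 0.1004] [ 530.6 -306.5]
wrist LB side 116 [ 0.5307 -0.3071] 0.0003
wrist LBcap side 38 [ 0.5306 -0.3068] 0.0003
wrist Lmid top 827 [0.0984 0.0995 0.1005] [ 530.2 -259.2]
wrist Lmid side 98 [ 0.5304 -0.259 ] 0.0003
wrist Lmidcap side 33 [ 0.5302 -0.2591] 0.0003
scene sA top 56 [0.0334 0.0378 0.0395] [ 426.4 -208.1]
scene sA side 80 [ 0.428  -0.2062] 0.0005
scene sB top 75 [0.0332 0.0378 0.0391] [ 404.2 -302.7]
scene sB side 108 [ 0.4055 -0.301 ] 0.0004
scene LA top 185 [0.0943 0.0995 0.1008] [ 523.5 -212.7]
scene LA side 480 [ 0.5251 -0.2105] 0.0006
scene LAcap side 135 
[... 351 characters left out ...]
67 0.1274] [626.5  54.5]
scene botbody side 917 [0.628  0.0576] 0.0009
side sA top 17 [0.0329 0.0374 0.0398] [ 427.8 -205.4]
side sA side 28 [ 0.4283 -0.2082] 0.0008
side sB top 17 [0.0335 0.0374 0.0396] [ 406.  -299.9]
side sB side 22 [ 0.406  -0.3026] 0.0009
side LA top 65 [0.0942 0.0991 0.1009] [ 525.4 -209.6]
side LA side 200 [ 0.5252 -0.2127] 0.0009
side LAcap side 55 [ 0.525  -0.2124] 0.0008
side LB top 53 [0.0946 0.0994 0.101 ] [ 529.9 -306.3]
side LBcap side 24 [ 0.5302 -0.3095] 0.0007
side Lmid top 59 [0.0941 0.099  0.1007] [ 529.1 -258.2]
side Lmidcap side 29 [ 0.5302 -0.261 ] 0.0007
side bot top 246 [0.1228 0.1272 0.128 ] [627.7  58.6]
side botbody side 1125 [0.6277 0.0551] 0.0007
```

View pics/scene20.png

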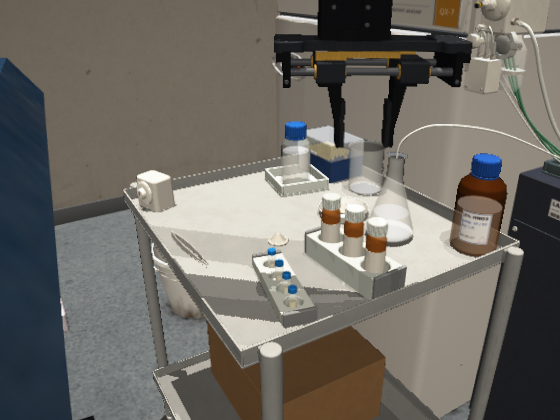

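View pics/w20.png

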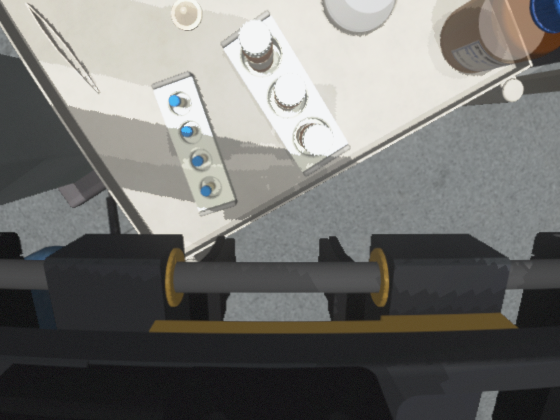

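```bash
python3 -c "
from cell import *
o=get_obs(); print(o['time_s'],o['force'],o['joint_velocities'].round(2)); print(sign_off())"
```

```text
31.1833 [-0.41380722  0.33762502  0.2603942 ] [-0.06  0.19  0.16 -0.14  0.17 -0.06  0.  ]
the job is handed in; nothing more can be done
None
```

I put the reagent bottle in the spill tray, both small vials in the end wells of the small rack, and both large vials in the end wells of the large rack. I handed the job in at 31.2 s, with the gripper empty and raised clear. Sign-off gives no verdict.

**Checks after the last release (wrist, scene and side cameras):**
- **Position:** by the fits to their sides, all four vials were within about 3 mm of their well centres. The bottle was within about 2 mm of the tray centre.
- **Height:** the tops read about 38 mm for the small vials, 99 mm for the large vials and 127 mm for the bottle. That puts each one on the floor of its well or tray.
- **Upright:** the cap and body centres of the large vials agreed within 1 mm, and everything looks upright in the pictures. Nothing tipped on the way.

**Where the readings disagreed:** the scene and side cameras differed by up to about 2.5 mm in y throughout. A few of the coarser centre readings, taken from the cap tops, were up to about 4 mm off. All of this is inside the 8 mm and 20 mm limits. The networks sometimes mistook one rack for the other, and missed the loose small vials in the side view. I used measured depth and the given sizes to settle those.

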